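Load and start the tumbler dryer

ROBOT

A 7-joint arm with a two-finger parallel gripper is mounted at the origin on the work surface; the furniture and walls round the work are solid. World frame = base frame: x ahead of the robot, y to its left, z up, the work surface at z = 0. Lengths are in m, angles in rad, forces in N, time in s.
With the tool pointing down it reaches from about 0.4 to 0.875 m from the base axis. Payload 6.5 kg.
Tool frame: the origin (TCP) lies midway between the tips of the shut fingers; the grasp point (between the pads) lies bot.hold_point_z behind it (bot.hold_point_z is the distance from the TCP to the grasp point, in m); z points along the fingers, y is the line along which they close (so a half turn about z gives the same grasp; the last joint's range is limited). The gripper opens to 85 mm and grips with 20 to 120 N. Pads are 22 mm wide; open, the fingers measure 114 mm over their backs; the gripper's body (76 mm by 85 mm) begins 54 mm behind the grasp point. The pads swing forward as they close: fully open they stand 13 mm farther back than shut.
Start: joints at [1.134, 0.536, -0.004, 1.538, 0.003, 1.067, -0.071], TCP at [0.236, -0.606, 0.231] pointing down, gripper open.
Joint ranges: [-2.7, 2.7], [-0.37, 2.16], [-1.27, 1.26], [0.24, 2.4], [-1.31, 4.45], [0.19, 1.91], [-2.76, 2.76]. Speed limits (rad/s): [2.39, 2.39, 3.14, 3.14, 3.14, 3.14, 3.14].

INTERFACE

Orientations are given as a rotation vector (axis times angle).
In Python, from rig import bot gives the robot as it stands.
- The arm moves only by the tool send_rows, never from a script. Its arguments are lists of equal length, an entry for each row: "gripper": the opening, from 0 (shut) to 1 (fully open); "slide": the shift along the tool's x, y, z in m, a list of three; "turn": the turn about the tool's z in rad. A call has 1 to 10 rows; each row is the pose to reach, as a shift and turn from the pose commanded when the call began, along the tool's axes at that moment; what a row does not reach only later rows make up. A row lasts 1/10 s, in which the tool goes at most 50 mm and 8.59 degrees, less where a joint would pass 70% of its speed; a pose out of reach is approached as far as the arm can. A call with a gripper value outside its range is refused whole. The fingers move at their own pace and stop on an object; "newtons" is the grip in N (left out, the last holds). Time passes only in rows, so rows that repeat a pose let the fingers close. It gives the time, the measured TCP pose, the force, the opening and the grip force at its end, in the units of the state.
- bot.read_state(): the state, without advancing time (a new reading comes with each control period).
- bot.grab_frame(name): name is "side" or "top" or "wrist"; returns (picture, depth): 400x640x3 uint8, red, green, blue; 400x640 float32, m along the optical axis (not along the pixel's ray), 0 where there is no reading.
- bot.calibration(name): a dict with "intrinsics" (3x3 intrinsics, pixels), "origin" and "orientation" of the camera in the world. Camera axes: x right, y down, z forward; pixel columns grow to the right and rows downward; lengths in m; the calibration is good to about 2 mm. A picture is of the moment at which its call begins: read the wrist's pose just before it. calibration takes no time and is no camera call; for the wrist camera it gives the pose at the moment of the call.
- bot.finish_job(): hands the job in; it is judged then, once.
The state is a dict: "t": time; "joint_pos": joint angles; "dq": joint speeds; "effort": joint torques, N m; "eef_pos": TCP position; "tcp_rot": TCP orientation; "ft_force": force on the tool from outside, world axes, zero at the start; "moment": the same for the moment, N m; "gripper_width": opening from 0.0 (shut) to 1.0 (fully open); "grasp_force": force on a finger pad.
Only numpy, scipy, OpenCV 4.12 (cv2) and the standard library are available. Lean on these libraries where they do the work, as an engineer would, in place of code of your own. Each camera call takes 0.05 s, during which the arm holds its last target. There are 200 camera calls.

TASK

Get the warm-air dryer ready and start it: undo the brass wing nut (left-hand thread, so it loosens clockwise) all the way to its stop, lift the clear dial guard off and lay it upright and lengthways, centred, on the white oblong dish, and push every steel tumbler, mouth down, fully home on a nozzle of its own. Only when the guard is on the dish and all the tumblers are on, turn the dial so that its white pointer points exactly at the orange mark. Leave the other things standing about where they are.

Things in the scene. Friction and masses are not known exactly. Their poses are not given: they have to be found in the camera images.
- dryer: White dryer, fixed, 205 (x) x 290 (y) mm, front at -x; origin on the worktop. Base 20 mm high, three nozzles in a row at x = +65 mm. Control pod in front (104 x 232 mm, centred at x = -55, top 60 mm high): dial at y = +65, wing nut on a stud at y = -65. A 170 mm high sill runs close behind the dryer: close the fingers along the dryer's y to keep the gripper clear of it.
- nozzle0 (a point): Foot of the right-hand nozzle (dryer y = -90 mm), on its axis, at the height of the base's top (20 mm), where a seated tumbler's rim rests. Each nozzle is an upright steel spigot 42 mm in diameter and 46 mm tall, its top 12 mm tapering to 28 mm.
- nozzle1 (a point): Foot of the middle nozzle (dryer y = 0), otherwise as nozzle0.
- nozzle2 (a point): Foot of the left-hand nozzle (dryer y = +90 mm), otherwise as nozzle0.
- nut (a joint): Wing nut's turn in rad: 0 fully tight (a stop), grows clockwise seen from above, up to 2.4, its loose stop. It is left-hand threaded: clockwise loosens it and raises it 4 mm over its range. It is captive and stays on the stud; friction 0.06 N m.
- nut_grip (a point): On the nut's axis, 10 mm below its top. The wings are one brass bar 54 long, 10 thick, 28 mm tall, symmetrical about the axis; the guard's top lies 22 mm below this point. In the dryer's frame the bar lies at angle 2.4 - nut from x (counter-clockwise positive): once loose, along the dryer's x, in line with the guard's slot. The point's x is the dryer's x turned by minus the joint value.
- guard: Clear plastic hood over the dial, 96 (x) x 220 (y) x 52 mm, walls 3 mm, open below, 0.16 kg; origin at the centre of its lower rim. It stands on the pod, in line with the dryer's axes, round a 5 mm plinth. Slot 62 (x) x 22 mm in its top at y = -65: the wings pass only when the nut is loose. Lift it straight up by at least 60 mm before moving it aside.
- guard_handle (a point): Grip point of the guard's blue handle: a bar 50 mm along x, 12 mm thick (y), 32 mm tall, in the middle of the guard's top; the point is 74 mm above the guard's lower rim and 10 mm below the handle's top.
- dish: White oblong dish, 105 (x) x 240 (y) x 12 mm, loose on the worktop, 0.28 kg; origin at the centre of its underside; things rest on it 12 mm above the origin. The guard goes on it, its y along the dish's y, either way round. A tap spout stands to the left of the dish (world +y), the sill beyond it (+x).
- dial (a joint): Dial's turn in rad, 0 to 4.7 between stops, grows clockwise seen from above; friction 0.04 N m, stays where it is left. The pointer looks along the angle 2.6 - joint value in the dryer's frame (counter-clockwise from x).
- dial_grip (a point): On the dial's axis, 10 mm below the top of its grip bar. The bar is 50 mm long, 14 mm thick, 30 mm tall, symmetrical about the axis and lies along the pointer's line; under it is a black skirt, radius 34 mm, 19 mm below this point.
- dial_pointer (a point): Outer end of the white pointer line on the dial's skirt, 34 mm from the axis.
- mark_tip (a point): Inner end of the orange mark (a small raised tab just outside the skirt, on the scale), 34 mm from the dial's axis: the pointer's end comes to this very point when the dial is set right.
- tumbler0: Steel tumbler with a red closed end, standing mouth down on the worktop: 52 mm outside diameter, 115 mm tall, 2.8 mm wall (bore 46 mm), 0.12 kg; origin at the centre of its mouth's rim (the underside), z up through the closed end. Two or three tumblers are present; an absent one reads None.
- tumbler1: Steel tumbler with a green closed end, standing mouth down on the worktop: 52 mm outside diameter, 115 mm tall, 2.8 mm wall (bore 46 mm), 0.12 kg; origin at the centre of its mouth's rim (the underside), z up through the closed end. Two or three tumblers are present; an absent one reads None.
- tumbler2: Steel tumbler with a blue closed end, standing mouth down on the worktop: 52 mm outside diameter, 115 mm tall, 2.8 mm wall (bore 46 mm), 0.12 kg; origin at the centre of its mouth's rim (the underside), z up through the closed end. Two or three tumblers are present; an absent one reads None.
- pepper_mill: Bystander: turned brass-coloured pepper mill, 29 mm diameter, 97 mm tall; origin at the centre of its underside.
- dish_soap: Bystander: white bottle with green cap, 40 x 65 x 166 mm; origin under its centre.
There are look-alikes about, which are no part of the job. What is shaped like the tumbler0 but brown or purple is not meant.

How it is judged:
On the way, in this order (a step that is already met when the one before it is completed fails the run):
1. the wing nut is undone to its stop (value of joint nut above 2.2 rad), for 0.2 s.
2. the guard rests on the dish and every tumbler is fully home on a nozzle (horizontal distance between guard and dish below 0.03 m and angle between the y axis of guard and the y axis of dish, either way round below 0.26 rad and z of guard in the frame of dish below 0.018 m and angle between guard's own z axis and vertical below 0.08 rad and linear speed of each of guard, tumbler0, tumbler1, tumbler2 below 0.02 m/s and (distance between tumbler0 and nozzle0 below 0.006 m or distance between tumbler0 and nozzle1 below 0.006 m or distance between tumbler0 and nozzle2 below 0.006 m) and angle between each of tumbler0, tumbler1, tumbler2's own z axis and vertical below 0.06 rad and (distance between tumbler1 and nozzle0 below 0.006 m or distance between tumbler1 and nozzle1 below 0.006 m or distance between tumbler1 and nozzle2 below 0.006 m) and (distance between tumbler2 and nozzle0 below 0.006 m or distance between tumbler2 and nozzle1 below 0.006 m or distance between tumbler2 and nozzle2 below 0.006 m)), for 0.2 s.
3. the dial's pointer is at the orange mark (distance between dial_pointer and mark_tip below 0.004 m and velocity of joint dial between -0.05 and 0.05 rad/s), for 0.2 s.
At the end, for the whole second after the job is handed in: Nut over 2.2 rad; guard upright on the dish, within 30 mm of its centre and 15 degrees of its line; each tumbler present home on a nozzle (rim centre within 6 mm of the nozzle's foot, tilt under 3.4 degrees); pointer's end within 4 mm of the mark's tip; all at rest (all of step 2 and all of step 3 and value of joint nut above 2.2 rad); the robot touches nothing.
It fails at once if a bystander (pepper mill or soap bottle) is pushed more than 40 mm or knocked over (distance of any of pepper_mill, dish_soap from where it was at the start of the episode above 0.04 m or angle between any of pepper_mill, dish_soap's own z axis and vertical above 0.5 rad).
Of tumbler0, tumbler1, tumbler2 only 2 to 3 are there at a start; the rules pass over those that are not, and their reading is None.
At some moment in a run one of dish may be knocked a few centimetres aside while the robot is not near it.
It also fails if it takes over 210 s, if anything falls off the work surface, if the arm or the gripper's body presses on something with over 40 N, if the wrist force passes 120 N, or if a joint passes its speed limit or range.

## Working session

There is one attempt and no reset: what is moved stays moved. The work goes in short steps, Python scripts to look and compute and a tool call to move; the robot and the scene stay as the last step left them, time stands still between calls to the robot, and variables do not carry over. Pictures are saved under pics/ and viewed, at most 17 in all, crops included, and the job is handed in when it is done.

Besides the shell and the picture viewer there is one more tool, called after "Call:" in YAML: its name, and indented under it one key for each argument. send_rows: Moves the arm, as the interface text tells. Its arguments: {"type":"object","properties":{"gripper":{"type":"array"},"slide":{"type":"array"},"turn":{"type":"array"},"newtons":{"type":"number"}},"required":["gripper","slide","turn"]}

```bash
mkdir -p pics; ls
python3 - <<'E'
from rig import bot
import cv2,numpy as np
s=bot.read_state(); print({k:np.round(v,3).tolist() for k,v in s.items()}); print(bot.hold_point_z)
for n in("top","side"):
    im,d=bot.grab_frame(n); c=bot.calibration(n)
    print(n,np.round(c["intrinsics"],1).tolist(),np.round(c["origin"],3),np.round(c["orientation"],3).tolist())
    cv2.imwrite(f"pics/{n}0.png",im[:,:,::-1]); np.savez(f"{n}0.npz",im=im,d=d)
E
```

```text
pics
{'t': 0.0, 'joint_pos': [1.134, 0.537, -0.004, 1.539, 0.003, 1.067, -0.071], 'dq': [-0.0, 0.001, 0.0, -0.002, 0.0, 0.001, 0.0], 'effort': [-0.001, -58.343, 1.048, -25.911, 0.012, 0.01, 0.0], 'eef_pos': [0.235, -0.605, 0.23], 'tcp_rot': [-3.086, -0.579, 0.001], 'ft_force': [0.1, -0.225, 0.372], 'moment': [-0.023, 0.014, 0.014], 'grasp_force': 0.0, 'gripper_width': 0.999}
0.0187
top [[372.1, 0.0, 315.5], [0.0, 372.1, 194.1], [0.0, 0.0, 1.0]] [ 0.16  -0.029  1.297] [-2.029, 2.19, -0.239]
side [[366.2, 0.0, 318.3], [0.0, 366.2, 203.0], [0.0, 0.0, 1.0]] [ 0.11  -1.042  0.945] [-2.205, 0.365, -0.16]
```

View pics/top0.png

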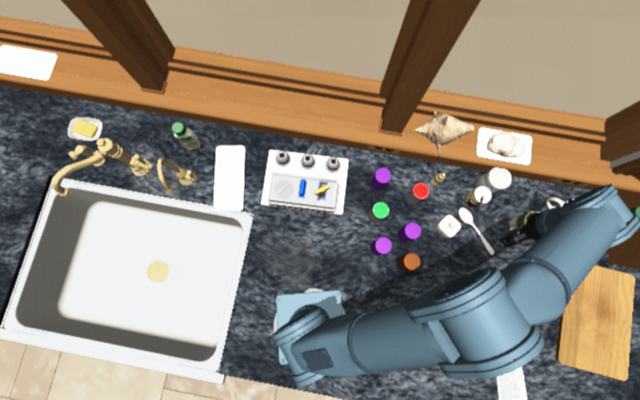

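View pics/side0.png

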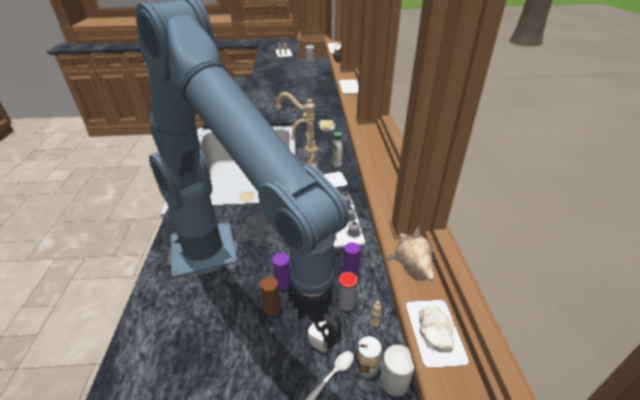

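The top view shows the dryer at (305,182), with its blue guard handle at (303,188) and yellow nut at (322,190). The dish is at (229,178) and the soap bottle at (185,135). The pepper mill is the small brass piece at (440,178).

For the tumblers, red (421,191) and green (380,210) fit the description. Purple (382,176), (413,231), (383,245) and brown (412,262) are look-alikes. No blue tumbler shows yet, though the arm hides part of the view.

```bash
cat > h.py <<'E'
import numpy as np,cv2
from scipy.spatial.transform import Rotation as R
from rig import bot
def cal(n):
    c=bot.calibration(n); o=np.array(c["orientation"]); 
    return np.array(c["intrinsics"]),np.array(c["origin"]),(R.from_rotvec(o).as_matrix() if o.size==3 else o.reshape(3,3))
def plane(c,uv,z):
    K,o,M=c; uv=np.atleast_2d(uv).astype(float)
    r=np.c_[uv,np.ones(len(uv))]@np.linalg.inv(K).T@M.T
    return (o+r*((z-o[2])/r[:,2])[:,None])
def cloud(c,d):
    K,o,M=c; v,u=np.mgrid[:d.shape[0],:d.shape[1]]
    return (np.stack([(u-K[0,2])/K[0,0]*d,(v-K[1,2])/K[1,1]*d,d],-1)@M.T+o)
def proj(c,p):
    K,o,M=c; q=(np.atleast_2d(p)-o)@M@K.T; return q[:,:2]/q[:,2:]
def blobs(mask,amin=20):
    n,l,s,ce=cv2.connectedComponentsWithStats(mask.astype(np.uint8)); 
    return [(ce[i],s[i,4],l==i) for i in range(1,n) if s[i,4]>=amin]
E
python3 - <<'E'
from h import *
z=np.load("top0.npz"); im,d=z["im"],z["d"]; c=cal("top")
P=cloud(c,d); hsv=cv2.cvtColor(im,cv2.COLOR_RGB2HSV)
H,S,V=[hsv[...,i].astype(int) for i in range(3)]
for n,m in dict(red=((H<6)|(H>174))&(S>180)&(V>120),green=(abs(H-65)<12)&(S>150)&(V>100),purple=(abs(H-140)<10)&(S>120),blue=(abs(H-110)<10)&(S>190)&(V>100)).items():
    for ce,a,l in blobs(m,15): print(n,ce.round(1),a,plane(c,ce,.115).round(3)[0], "depth med",np.median(P[l],0).round(3))
for u,v in [(303,188),(322,190),(283,158),(308,161),(333,163),(270,200),(340,208),(440,178),(229,178),(265,182)]: print(u,v,P[v,u].round(3))
# white things dish/dryer
m=(S<40)&(V>200)
for ce,a,l in blobs(m,200):
    cn=cv2.findContours(l.astype(np.uint8),0,2)[0][0]; print(ce.round(1),a,cv2.minAreaRect(cn),np.median(P[l],0).round(3))
cv2.imwrite("pics/crop1.png",cv2.resize(im[110:280,190:520,::-1],None,fx=2.4,fy=2.4,interpolation=2))
E
```

```text
red [420.6 190.2] 136 [ 0.406 -0.392  0.115] depth med [ 0.407 -0.393  0.114]
green [381.  209.4] 141 [ 0.353 -0.256  0.115] depth med [ 0.354 -0.256  0.114]
purple [380.5 178.2] 324 [ 0.456 -0.267  0.115] depth med [ 0.459 -0.27   0.112]
purple [409.6 231.9] 338 [ 0.274 -0.339  0.115] depth med [ 0.275 -0.341  0.112]
purple [381.3 245.8] 303 [ 0.237 -0.244  0.115] depth med [ 0.237 -0.246  0.113]
blue [302.1 187.8] 64 [ 0.444 -0.008  0.115] depth med [ 0.438 -0.008  0.143]
303 188 [ 0.436 -0.011  0.142]
322 190 [ 0.424 -0.071  0.147]
283 158 [0.566 0.052 0.068]
308 161 [ 0.549 -0.034  0.065]
333 163 [ 0.535 -0.119  0.065]
270 200 [0.415 0.101 0.098]
340 208 [ 0.384 -0.133  0.022]
440 178 [ 0.451 -0.476  0.077]
229 178 [0.524 0.251 0.014]
265 182 [0.498 0.124 0.018]
[26.2 62.1] 1523 ((26.337839126586914, 62.47297286987305), (57.04644775390625, 28.441024780273438), 9.462321281433105) [0.928 0.878 0.181]
[ 84.3 128.7] 328 ((84.52999877929688, 128.2899932861328), (32.809757232666016, 21.637470245361328), 8.130102157592773) [0.751 0.778 0.009]
[504.6 145.4] 1494 ((504.1414489746094, 145.
[... 387 characters left out ...]
499.6 177.6] 384 ((499.5, 177.5), (21.0, 21.0), 90.0) [ 0.429 -0.656  0.114]
[482.6 193.7] 210 ((482.5000305175781, 194.00001525878906), (16.76007080078125, 16.12761688232422), 18.434947967529297) [ 0.383 -0.602  0.097]
[449.5 225.5] 318 ((449.5, 225.50001525878906), (18.384775161743164, 16.970561981201172), 45.0) [ 0.289 -0.486  0.065]
[ 88.  388.4] 1258 ((91.0, 381.0), (36.0, 84.0), 90.0) [-0.353  1.248 -0.917]
[511.7 385.3] 782 ((510.6080627441406, 384.648681640625), (33.37299346923828, 27.619029998779297), 80.53767395019531) [-0.229 -0.63   0.002]
[244.7 390.1] 307 ((246.44631958007812, 390.8780822753906), (44.72038650512695, 20.981149673461914), 9.926244735717773) [-0.417  0.394 -0.917]
```

View pics/crop1.png

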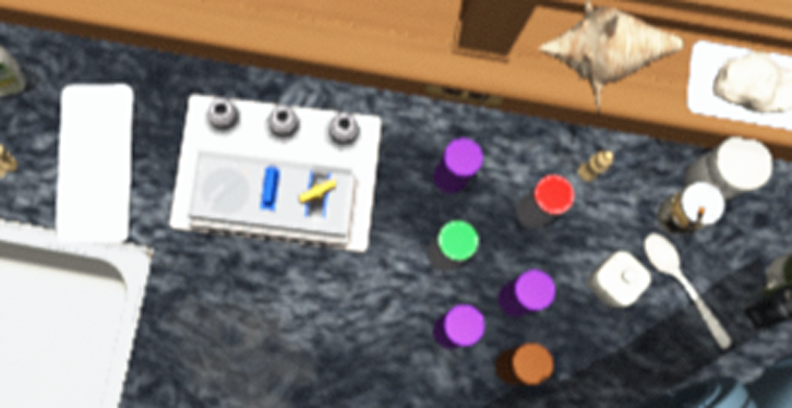

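The crop confirms red and green as the real tumblers; purple and brown are decoys. Next I'll work out the dryer, dish and nut poses.

```bash
cat >> h.py <<'E'
def goto(p,yaw):
    "slide, turn from present measured pose to TCP p with tool x at yaw (tool down)"
    s=bot.read_state(); M=R.from_rotvec(s["tcp_rot"]).as_matrix(); y0=np.arctan2(M[1,0],M[0,0])
    t=-((yaw-y0+np.pi)%(2*np.pi)-np.pi)
    print("now",np.round(s["eef_pos"],4),"yaw",round(y0,3),"slide",(M.T@(np.array(p)-s["eef_pos"])).round(4).tolist(),"turn",round(t,3),"q7",round(s["joint_pos"][6],2),"tilt",round(float(np.arccos(-M[2,2])),3))
E
python3 - <<'E'
from h import *
z=np.load("top0.npz"); im,d=z["im"],z["d"]; c=cal("top")
P=cloud(c,d); hsv=cv2.cvtColor(im,cv2.COLOR_RGB2HSV)
H,S,V=[hsv[...,i].astype(int) for i in range(3)]
X,Y,Z=P[...,0],P[...,1],P[...,2]
reg=(X>.3)&(X<.65)&(Y>-.2)&(Y<.15)
def rect(m,n):
    p=P[m][:,:2]; print(n,m.sum(),[np.round(q,4) for q in cv2.minAreaRect((p*1000).astype(np.float32))], p.mean(0).round(4))
noz=reg&(X>.5)&(Z>.045)&(Z<.08)
for ce,a,l in blobs(noz,10): print("noz",ce.round(1),P[l&(Z>.058)].mean(0).round(4))
rect(reg&(Z>.012)&(Z<.13),"dryer")
rect(reg&(Z>.09)&(Z<.125),"guard")
white=(S<40)&(V>190)
rect((X>.38)&(X<.66)&(Y>.17)&(Y<.33)&(Z>.006)&(Z<.03)&white,"dish")
y=(abs(H-27)<7)&(S>130)&(V>120)&reg
rect(y,"nut"); rect((abs(H-110)<10)&(S>150)&reg&(Z>.12),"handle")
goto([.42,-.07,.30],2.22)
E
```

```text
noz [330.5 139.2] [ 0.6241 -0.1289  0.0604]
noz [281.7 156.7] [0.5746 0.0566 0.064 ]
noz [307.3 159.7] [ 0.5569 -0.0313  0.0643]
noz [332.7 162.9] [ 0.5386 -0.1195  0.0639]
dryer 4630 [array([517.3386, -27.3896]), array([299.5412, 265.537 ]), np.float64(77.7317)] [ 0.485  -0.0227]
guard 1780 [array([441.7665,  -7.393 ]), array([219.8654,  97.8071]), np.float64(78.3333)] [ 0.4399 -0.0018]
dish 1812 [array([526.6907, 252.6466]), array([106.3639, 239.7885]), np.float64(85.7993)] [0.5237 0.2524]
nut 38 [array([428.1073, -68.6737]), array([14.1721, 47.8328]), np.float64(27.07)] [ 0.4259 -0.0693]
handle 64 [array([440.1166,  -7.1826]), array([11.7584, 48.5386]), np.float64(78.5453)] [ 0.4393 -0.0077]
now [ 0.2353 -0.6053  0.2305] yaw 0.371 slide [0.3661, -0.4321, -0.0689] turn -1.849 q7 -0.07 tilt 0.002
```

Call:
send_rows:
  gripper: [1,1,1,1,1,1,1,1,1,1]
  slide:
    - [0,0,-0.05]
    - [0,0,-0.07]
    - [0.036,-0.043,-0.07]
    - [0.073,-0.086,-0.07]
    - [0.11,-0.13,-0.07]
    - [0.146,-0.173,-0.07]
    - [0.183,-0.216,-0.07]
    - [0.22,-0.259,-0.07]
    - [0.256,-0.302,-0.07]
    - [0.293,-0.346,-0.07]
  turn: [-0.15,-0.3,-0.45,-0.6,-0.75,-0.9,-1.05,-1.2,-1.35,-1.5]

```text
t: 1.1
eef_pos: [0.366, -0.2257, 0.3012]
tcp_rot: [1.857, 2.534, -0.001]
ft_force: [1.1, 0.2, 0.3]
gripper_width: 1.0
grasp_force: 0.0
```

Run:
```python
from h import *
goto([.40,-.071,.30],2.15)
```

```text
now [ 0.366  -0.2257  0.3012] yaw 1.877 slide [0.1373, 0.079, 0.0011] turn -0.273 q7 0.7 tilt 0.0
```

Call:
send_rows:
  gripper: [1,1,1,1,1,1]
  slide:
    - [0.034,0.02,0]
    - [0.07,0.04,0]
    - [0.1,0.06,0]
    - [0.137,0.079,0]
    - [0.137,0.079,0]
    - [0.137,0.079,0]
  turn: [-0.14,-0.27,-0.27,-0.27,-0.27,-0.27]

```text
t: 1.7
eef_pos: [0.4007, -0.073, 0.3011]
tcp_rot: [-1.504, -2.758, 0.001]
ft_force: [0.3, -0.3, -0.7]
gripper_width: 1.003
grasp_force: 0.0
```

Run:
```python
from h import *
c=cal("wrist"); im,d=bot.grab_frame("wrist"); print(c[1].round(3)); np.savez("w0.npz",im=im,d=d)
cv2.imwrite("pics/w0.png",im[:,:,::-1])
P=cloud(c,d); hsv=cv2.cvtColor(im,cv2.COLOR_RGB2HSV)
H,S,V=[hsv[...,i].astype(int) for i in range(3)]
def rect(m,n):
    p=P[m][:,:2]; print(n,m.sum(),[np.round(q,4) for q in cv2.minAreaRect((p*1000).astype(np.float32))], p.mean(0).round(4),P[m][:,2].max().round(4))
for ce,a,l in blobs((abs(H-27)<7)&(S>130)&(V>100)&(P[...,2]>.135),30): rect(l,"nut %s"%ce.round())
for ce,a,l in blobs((abs(H-110)<10)&(S>150)&(P[...,2]>.125),30): rect(l,"handle %s"%ce.round())
im,d=bot.grab_frame("top"); np.savez("top1.npz",im=im,d=d); cv2.imwrite("pics/top1.png",im[:,:,::-1])
hsv=cv2.cvtColor(im,cv2.COLOR_RGB2HSV); H,S,V=[hsv[...,i].astype(int) for i in range(3)]
for ce,a,l in blobs((abs(H-112)<12)&(S>170)&(V>90),15): print("blue",ce,a,np.median(cloud(cal("top"),d)[l],0))
goto([.4287,-.071,.30],2.196)
```

```text
[ 0.359 -0.007  0.444]
nut [345. 193.] 584 [array([405.9527, -44.1607]), array([ 21.5718, 117.9264]), np.float64(41.3454)] [ 0.4276 -0.0685] 0.4442
handle [398. 142.] 786 [array([412.4153,  -4.3934]), array([ 15.8657, 105.9696]), np.float64(84.2947)] [ 0.4403 -0.007 ] 0.4442
blue [302.17333333 187.84      ] 75 [ 0.436932   -0.00869224  0.14141017]
now [ 0.4005 -0.0745  0.301 ] yaw 2.139 slide [-0.0122, 0.0256, 0.001] turn -0.057 q7 0.6 tilt 0.001
```

View pics/w0.png

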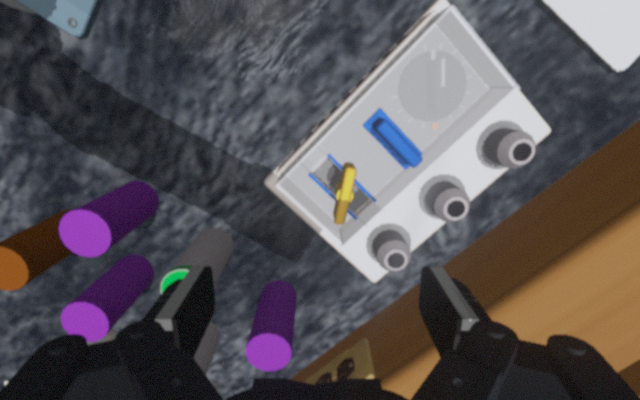

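View pics/top1.png

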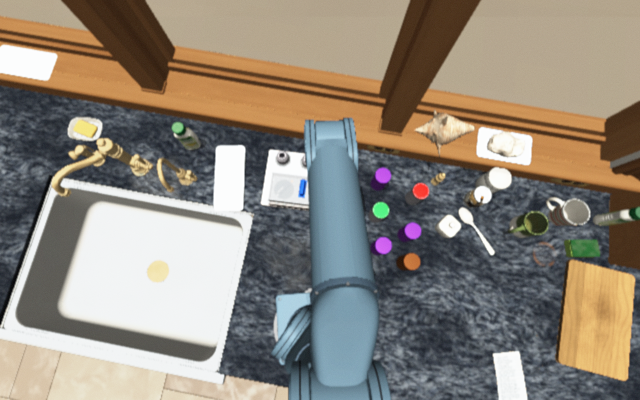

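The top view shows no blue tumbler, so only red and green are present. In the wrist view the yellow nut bar runs from (340,215) to (349,170), the handle is at (395,137), the dial is at (432,82) and the orange mark is near (435,124). Now I'll refine the nut's angle.

Run:
```python
from h import *
c=cal("wrist"); z=np.load("w0.npz"); im,d=z["im"],z["d"]
P=cloud(c,d); hsv=cv2.cvtColor(im,cv2.COLOR_RGB2HSV)
H,S,V=[hsv[...,i].astype(int) for i in range(3)]
y=(abs(H-27)<9)&(S>110)&(V>80)&(P[...,0]>.38)&(P[...,0]<.47)&(abs(P[...,1]+.07)<.04)
for lo in(.135,.14): 
    m=y&(P[...,2]>lo)&(P[...,2]<.16); q=P[m]; print(m.sum(),[np.round(t,2) for t in cv2.minAreaRect((q[:,:2]*1000).astype(np.float32))],np.median(q[:,2]), np.percentile(q[:,2],95))
b=(abs(H-110)<10)&(S>150)&(P[...,2]>.13)&(P[...,2]<.16)&(P[...,0]>.4); print("handle",[np.round(t,2) for t in cv2.minAreaRect((P[b][:,:2]*1000).astype(np.float32))])
for r in((495,115,545,185),(440,185,480,225),(375,240,415,275)):
    w=np.zeros(d.shape,bool); w[r[1]:r[3],r[0]:r[2]]=1; m=w&(P[...,2]>.060)&(P[...,2]<.072); print("noz",P[m].mean(0).round(4),m.sum(),[np.round(t,1) for t in cv2.minAreaRect((P[m][:,:2]*1000).astype(np.float32))])
```

```text
683 [array([428.77, -71.72]), array([15.4 , 52.03]), np.float64(30.52)] 0.144671730252446 0.14599028919699855
649 [array([428.77, -71.72]), array([15.4 , 52.03]), np.float64(30.52)] 0.14472774873528021 0.1460065549282049
handle [array([441.52,  -8.8 ]), array([12.06, 47.62]), np.float64(78.18)]
noz [0.5754 0.0539 0.0652] 788 [array([576.9,  53.6]), array([31.5, 35. ]), np.float64(30.5)]
noz [ 0.5572 -0.033   0.0654] 677 [array([557.5, -33.4]), array([34.3, 32.5]), np.float64(79.0)]
noz [ 0.539  -0.1199  0.0652] 598 [array([ 539.9, -120.5]), array([34.7, 31.1]), np.float64(65.4)]
```

Run:
```python
from h import *
goto([.4287,-.0715,.12],2.12)
```

```text
now [ 0.4005 -0.0745  0.301 ] yaw 2.139 slide [-0.0127, 0.0255, 0.181] turn 0.019 q7 0.6 tilt 0.001
```

Call:
send_rows:
  gripper: [0.5,0.5,0.5,0.5,0.5,0.5,0.5,0.5,0.5]
  slide:
    - [-0.0127,0.0255,0.03]
    - [-0.0127,0.0255,0.07]
    - [-0.0127,0.0255,0.11]
    - [-0.0127,0.0255,0.135]
    - [-0.0127,0.0255,0.155]
    - [-0.0127,0.0255,0.17]
    - [-0.0127,0.0255,0.181]
    - [-0.0127,0.0255,0.181]
    - [-0.0127,0.0255,0.181]
  turn: [0.02,0.02,0.02,0.02,0.02,0.02,0.02,0.02,0.02]

```text
t: 2.7
eef_pos: [0.4294, -0.0709, 0.1205]
tcp_rot: [1.536, 2.74, -0.0]
ft_force: [-0.2, -0.4, -0.6]
gripper_width: 0.5
grasp_force: 0.0
```

Call:
send_rows:
  gripper: [0.2,0,0,0,0,0]
  slide:
    - [0,0,0]
    - [0,0,0]
    - [0,0,0]
    - [0,0,0]
    - [0,0,0]
    - [0,0,0]
  turn: [0,0,0,0,0,0]
  newtons: 40

```text
t: 3.3
eef_pos: [0.4293, -0.071, 0.121]
tcp_rot: [1.535, 2.74, -0.002]
ft_force: [-1.5, -1.2, 5.9]
gripper_width: 0.167
grasp_force: 38.9
```

Run:
```python
from h import *
goto([.4287,-.0715,.12],2.12)
```

```text
now [ 0.4293 -0.071   0.121 ] yaw 2.12 slide [-0.0001, -0.0008, 0.001] turn 0.0 q7 0.27 tilt 0.001
```

Call:
send_rows:
  gripper: [0,0,0,0,0,0,0,0,0,0]
  slide:
    - [0,0,0]
    - [0,0,-0.0004]
    - [0,0,-0.0006]
    - [0,0,-0.0008]
    - [0,0,-0.001]
    - [0,0,-0.0012]
    - [0,0,-0.0014]
    - [0,0,-0.0016]
    - [0,0,-0.0018]
    - [0,0,-0.002]
  turn: [0.12,0.24,0.36,0.48,0.6,0.72,0.84,0.96,1.08,1.2]

```text
t: 4.3
eef_pos: [0.4298, -0.071, 0.1231]
tcp_rot: [2.817, 1.388, 0.001]
ft_force: [-1.2, -1.6, 4.0]
gripper_width: 0.168
grasp_force: 38.9
```

Call:
send_rows:
  gripper: [0,0,0,0,0,0,0,0,0,0]
  slide:
    - [0,0,0]
    - [0,0,-0.0004]
    - [0,0,-0.0006]
    - [0,0,-0.0008]
    - [0,0,-0.001]
    - [0,0,-0.0012]
    - [0,0,-0.0014]
    - [0,0,-0.0016]
    - [0,0,-0.0018]
    - [0,0,-0.002]
  turn: [0.12,0.24,0.36,0.48,0.6,0.72,0.84,0.96,1.08,1.12]

```text
t: 5.3
eef_pos: [0.4309, -0.0716, 0.1251]
tcp_rot: [3.124, -0.318, 0.006]
ft_force: [3.4, -4.6, -3.0]
gripper_width: 0.169
grasp_force: 39.0
```

Run:
```python
from h import *
goto([.4287,-.0715,.12],-.204); s=bot.read_state(); print(s["moment"],s["ft_force"],s["gripper_width"])
```

```text
now [ 0.4309 -0.0716  0.1251] yaw -0.203 slide [-0.0022, 0.0003, 0.0051] turn 0.001 q7 -1.73 tilt 0.004
[-1.10778494 -0.62419371  0.31889693] [ 3.36486132 -4.58010256 -3.04676866] 0.16883110538284665
```

Call:
send_rows:
  gripper: [0,0,0.5,0.5,0.5,0.5,0.5,0.5,0.5,0.5]
  slide:
    - [0,0,0]
    - [0,0,0]
    - [0,0,0]
    - [0,0,0]
    - [0,0,0]
    - [0,0,-0.04]
    - [0,0,-0.08]
    - [-0.03,0,-0.13]
    - [-0.05,0,-0.18]
    - [-0.05,0,-0.18]
  turn: [0.06,0.06,0,0,0,0,0,0,0,0]

```text
t: 6.3
eef_pos: [0.3808, -0.0602, 0.3086]
tcp_rot: [-3.125, 0.314, -0.011]
ft_force: [1.0, 0.2, 0.2]
gripper_width: 0.499
grasp_force: 0.0
```

Run:
```python
from h import *
c=cal("wrist"); im,d=bot.grab_frame("wrist"); np.savez("w1.npz",im=im,d=d)
cv2.imwrite("pics/w1.png",im[:,:,::-1])
P=cloud(c,d); hsv=cv2.cvtColor(im,cv2.COLOR_RGB2HSV)
H,S,V=[hsv[...,i].astype(int) for i in range(3)]
y=(abs(H-27)<9)&(S>110)&(V>80)&(P[...,0]>.38)&(P[...,0]<.47)&(abs(P[...,1]+.07)<.04)&(P[...,2]>.135)&(P[...,2]<.16)
q=P[y]; print(y.sum(),[np.round(t,2) for t in cv2.minAreaRect((q[:,:2]*1000).astype(np.float32))],np.median(q[:,2]))
b=(abs(H-110)<10)&(S>150)&(P[...,2]>.13)&(P[...,2]<.16)&(P[...,0]>.4); print("handle",[np.round(t,2) for t in cv2.minAreaRect((P[b][:,:2]*1000).astype(np.float32))])
goto([.4415,-.008,.116],-.204)
```

```text
748 [array([429.61, -71.63]), array([14.48, 51.26]), np.float64(78.56)] 0.1484370528985734
handle [array([442.96,  -8.53]), array([10.58, 48.52]), np.float64(78.81)]
now [ 0.381  -0.0603  0.3082] yaw -0.2 slide [0.0475, -0.063, 0.1926] turn 0.004 q7 -1.73 tilt 0.007
```

View pics/w1.png

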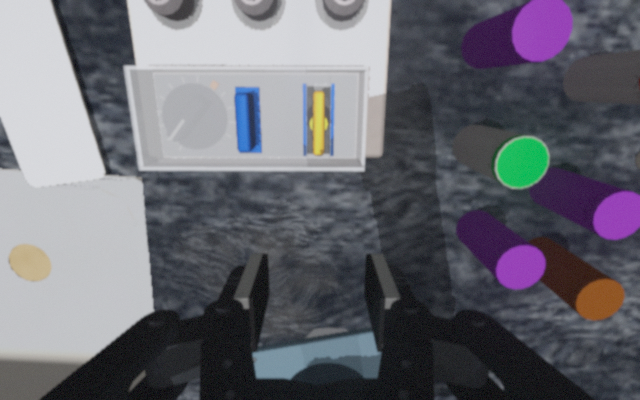

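The wing nut at (318,122) now lies in line with the slot, so it is loose. The handle is at (247,120).

Call:
send_rows:
  gripper: [0.5,0.5,0.5,0.5,0.5,0.5,0.5,0.5,0.5,0.5]
  slide:
    - [0.024,-0.032,0]
    - [0.048,-0.063,0]
    - [0.048,-0.063,0.04]
    - [0.048,-0.063,0.08]
    - [0.048,-0.063,0.12]
    - [0.048,-0.063,0.15]
    - [0.048,-0.063,0.17]
    - [0.048,-0.063,0.185]
    - [0.048,-0.063,0.191]
    - [0.048,-0.063,0.191]
  turn: [0,0,0,0,0,0,0,0,0,0]

```text
t: 7.35
eef_pos: [0.4388, -0.0082, 0.112]
tcp_rot: [3.126, -0.313, -0.004]
ft_force: [0.4, -0.3, 0.1]
gripper_width: 0.498
grasp_force: 0.0
```

Run:
```python
from h import *
goto([.4425,-.0085,.117],-.204)
```

```text
now [ 0.4388 -0.0082  0.112 ] yaw -0.199 slide [0.0037, -0.0004, -0.005] turn 0.005 q7 -1.91 tilt 0.003
```

Call:
send_rows:
  gripper: [0.5,0.5,0,0,0,0,0,0]
  slide:
    - [0.0035,0,-0.005]
    - [0.0035,0,-0.005]
    - [0.0035,0,-0.005]
    - [0.0035,0,-0.005]
    - [0.0035,0,-0.005]
    - [0.0035,0,-0.005]
    - [0.0035,0,-0.005]
    - [0.0035,0,-0.005]
  turn: [0,0,0,0,0,0,0,0]
  newtons: 50

```text
t: 8.15
eef_pos: [0.4436, -0.0089, 0.1189]
tcp_rot: [-3.126, 0.312, -0.002]
ft_force: [-1.2, 0.5, 5.7]
gripper_width: 0.129
grasp_force: 50.0
```

Call:
send_rows:
  gripper: [0,0,0,0,0,0,0,0,0,0]
  slide:
    - [0,0,-0.005]
    - [0,0,-0.012]
    - [0,0,-0.022]
    - [0,0,-0.035]
    - [0,0,-0.05]
    - [0,0,-0.065]
    - [0,0,-0.08]
    - [0,0,-0.095]
    - [0,0,-0.105]
    - [0,0,-0.105]
  turn: [0,0,0,0,0,0,0,0,0,0]

```text
t: 9.15
eef_pos: [0.4441, -0.0089, 0.2248]
tcp_rot: [-3.126, 0.312, -0.005]
ft_force: [-0.8, -0.7, -1.8]
gripper_width: 0.128
grasp_force: 48.9
```

Run:
```python
from h import *
im,d=bot.grab_frame("top"); c=cal("top"); P=cloud(c,d); X,Y,Z=P[...,0],P[...,1],P[...,2]
hsv=cv2.cvtColor(im,cv2.COLOR_RGB2HSV); S,V=hsv[...,1],hsv[...,2]
m=(X>.36)&(X<.68)&(Y>.15)&(Y<.36)&(Z>.006)&(Z<.03)&(S<40)&(V>190)
for ce,a,l in blobs(m,300): print("dish",a,[np.round(q,4) for q in cv2.minAreaRect((P[l][:,:2]*1000).astype(np.float32))])
cv2.imwrite("pics/top2.png",cv2.resize(im[100:260,150:420,::-1],None,fx=2.8,fy=2.8))
goto([.5267,.2526,.225],-.073); print(bot.read_state()["joint_pos"])
```

```text
dish 1802 [array([526.943 , 252.0516]), array([105.9584, 238.9613]), np.float64(85.9827)]
now [ 0.4435 -0.0089  0.2238] yaw -0.199 slide [0.0298, -0.2728, -0.001] turn -0.126 q7 -1.88 tilt 0.001
[ 0.01102716  0.19733807 -0.10394283  2.06300009  0.0264944   0.88111331
 -1.8777722 ]
```

View pics/top2.png

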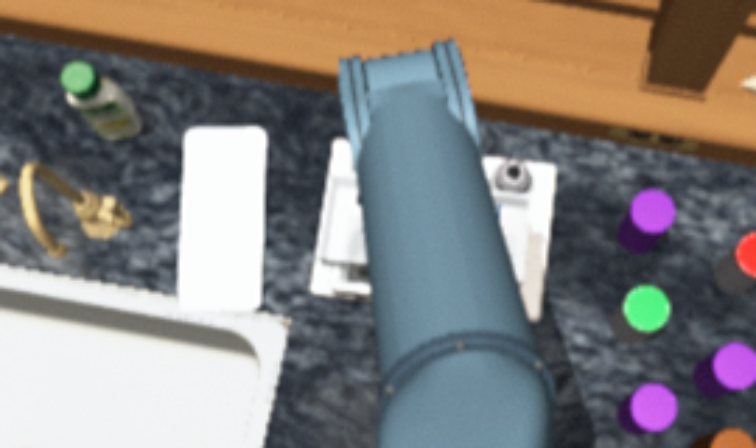

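The guard is up in the gripper, and the dish is unchanged in the top view at crop (223,218). I'll carry the guard across.

Call:
send_rows:
  gripper: [0,0,0,0,0,0,0,0,0,0]
  slide:
    - [0.002,-0.015,0]
    - [0.005,-0.045,0]
    - [0.009,-0.08,0]
    - [0.013,-0.115,0]
    - [0.017,-0.15,0]
    - [0.021,-0.185,0]
    - [0.025,-0.22,0]
    - [0.028,-0.25,0]
    - [0.03,-0.267,0]
    - [0.03,-0.273,0]
  turn: [-0.01,-0.025,-0.04,-0.055,-0.07,-0.085,-0.1,-0.115,-0.126,-0.126]

```text
t: 10.2
eef_pos: [0.5257, 0.2562, 0.2221]
tcp_rot: [-3.139, 0.109, 0.003]
ft_force: [-0.3, 0.1, -1.8]
gripper_width: 0.128
grasp_force: 48.9
```

Run:
```python
from h import *
c=cal("wrist"); im,d=bot.grab_frame("wrist"); cv2.imwrite("pics/w2.png",im[:,:,::-1]); np.savez("w2.npz",im=im,d=d)
goto([.5267,.2523,.071],-.071); print(bot.read_state()["ft_force"])
```

```text
now [0.5257 0.2556 0.2221] yaw -0.07 slide [0.0015, 0.0034, 0.1511] turn 0.001 q7 -2.26 tilt 0.002
[ 0.41215353  0.56438881 -1.05287997]
```

View pics/w2.png

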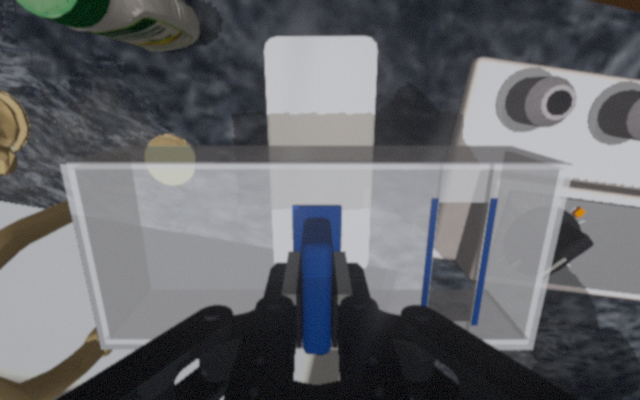

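I misread the dish. In the wrist view its long side runs along the image's vertical, world x, at (320,150), so the guard must be turned 90°. I'll check the tap's place and the sill before turning.

Run:
```python
from h import *
z=np.load("top0.npz"); im,d=z["im"],z["d"]; P=cloud(cal("top"),d); X,Y,Z=P[...,0],P[...,1],P[...,2]
m=(X>.36)&(X<.7)&(Y>.3)&(Y<.45)&(Z>.03)
for ce,a,l in blobs(m,15): print(ce.round(),a,P[l].min(0).round(3),P[l].max(0).round(3))
m=(abs(Y-.25)<.06)&(X>.6)&(X<.8); 
for x in np.arange(.62,.76,.02):
    k=m&(abs(X-x)<.01); print(round(x,2),k.sum(),np.median(Z[k]).round(3) if k.sum() else None)
```

```text
[185. 135.] 412 [0.643 0.349 0.031] [0.681 0.407 0.17 ]
[173. 174.] 434 [0.448 0.354 0.03 ] [0.555 0.423 0.255]
0.62 171 0.011
0.64 145 0.01
0.66 157 -0.001
0.68 241 0.001
0.7 365 0.161
0.72 446 0.052
0.74 308 0.168
0.76 200 0.169
```

Call:
send_rows:
  gripper: [0,0,0,0,0,0,0,0,0,0]
  slide:
    - [0,0.03,0]
    - [0,0.065,0]
    - [0,0.09,0]
    - [0,0.09,0]
    - [0,0.09,0]
    - [0,0.09,0]
    - [0,0.09,0]
    - [0,0.09,0]
    - [0,0.09,0]
    - [0,0.09,0]
  turn: [0,0,-0.1,-0.22,-0.34,-0.46,-0.58,-0.7,-0.82,-0.94]

```text
t: 11.25
eef_pos: [0.5194, 0.1617, 0.2228]
tcp_rot: [2.848, 1.324, -0.002]
ft_force: [-0.6, -0.2, -0.8]
gripper_width: 0.125
grasp_force: 49.1
```

Call:
send_rows:
  gripper: [0,0,0,0,0,0,0,0]
  slide:
    - [0,0,0]
    - [0,0,0]
    - [0,0,0]
    - [0,0,0]
    - [0,0,0]
    - [0,0,0]
    - [0,0,0]
    - [0,0,0]
  turn: [-0.12,-0.24,-0.36,-0.48,-0.58,-0.63,-0.63,-0.63]

```text
t: 12.05
eef_pos: [0.5197, 0.1622, 0.223]
tcp_rot: [-2.305, -2.135, 0.002]
ft_force: [-0.4, 0.6, -1.8]
gripper_width: 0.131
grasp_force: 49.1
```

Run:
```python
from h import *
goto([.5267,.2523,.16],1.5)
```

```text
now [0.5197 0.1622 0.223 ] yaw 1.494 slide [0.0905, 0.0002, 0.0629] turn -0.006 q7 -0.68 tilt 0.001
```

Call:
send_rows:
  gripper: [0,0,0,0,0,0,0,0]
  slide:
    - [0.02,0,0]
    - [0.045,0,0]
    - [0.07,0,0]
    - [0.09,0,0.02]
    - [0.0905,0,0.04]
    - [0.0905,0,0.06]
    - [0.0905,0,0.06]
    - [0.0905,0,0.06]
  turn: [0,0,0,0,0,0,0,0]

```text
t: 12.85
eef_pos: [0.5267, 0.253, 0.1634]
tcp_rot: [-2.303, -2.137, 0.001]
ft_force: [-0.6, -0.0, -1.5]
gripper_width: 0.132
grasp_force: 49.0
```

Run:
```python
from h import *
c=cal("wrist"); im,d=bot.grab_frame("wrist"); cv2.imwrite("pics/w3.png",im[:,:,::-1]); np.savez("w3.npz",im=im,d=d)
im,d=bot.grab_frame("side"); cv2.imwrite("pics/s3.png",im[:,:,::-1])
goto([.5267,.2523,.071],1.5)
```

```text
now [0.5275 0.2535 0.1645] yaw 1.496 slide [-0.0013, -0.0008, 0.0935] turn -0.004 q7 -0.87 tilt 0.002
```

View pics/w3.png

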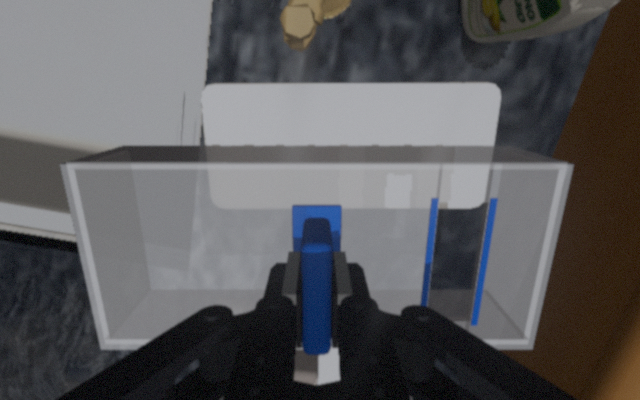

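The guard is now lengthways with the dish, which spans (203–500, 83–207). I'll check the dish's centre from these pixels.

Run:
```python
from h import *
c=cal("wrist")
q=plane(c,[[203,85],[500,85],[491,208],[212,207]],.012); print(q.round(3).tolist(),q.mean(0).round(4), c[1])
```

```text
[[0.445, 0.34, 0.012], [0.679, 0.322, 0.012], [0.679, 0.219, 0.012], [0.435, 0.238, 0.012]] [0.5594 0.2799 0.012 ] [0.53341574 0.3315076  0.30761686]
```

The dish has been knocked about 40 mm to (0.559, 0.280), at the same angle. The wrist camera could foul the tap at that spot, so I'll back off and turn the tool half a turn. The guard can go either way round.

Call:
send_rows:
  gripper: [0,0,0,0,0,0,0,0,0,0]
  slide:
    - [-0.03,0,-0.01]
    - [-0.065,0,-0.03]
    - [-0.09,0,-0.04]
    - [-0.09,0,-0.04]
    - [-0.09,0,-0.04]
    - [-0.09,0,-0.04]
    - [-0.09,0,-0.04]
    - [-0.09,0,-0.04]
    - [-0.09,0,-0.04]
    - [-0.09,0,-0.04]
  turn: [0,0,-0.1,-0.23,-0.37,-0.51,-0.65,-0.79,-0.93,-1.07]

```text
t: 13.95
eef_pos: [0.5208, 0.1634, 0.2046]
tcp_rot: [0.883, 3.013, 0.001]
ft_force: [0.2, -0.1, -2.1]
gripper_width: 0.127
grasp_force: 49.2
```

Call:
send_rows:
  gripper: [0,0,0,0,0,0,0,0,0,0]
  slide:
    - [0,0,0]
    - [0,0,0]
    - [0,0,0]
    - [0,0,0]
    - [0,0,0]
    - [0,0,0]
    - [0,0,0]
    - [0,0,0]
    - [0,0,0]
    - [0,0,0]
  turn: [-0.14,-0.28,-0.42,-0.56,-0.7,-0.84,-0.98,-1.12,-1.26,-1.4]

```text
t: 14.95
eef_pos: [0.5208, 0.1631, 0.2044]
tcp_rot: [-1.265, 2.874, -0.002]
ft_force: [-0.6, 0.1, -2.0]
gripper_width: 0.125
grasp_force: 49.1
```

Call:
send_rows:
  gripper: [0,0,0,0,0,0,0]
  slide:
    - [0,0,0]
    - [0,0,0]
    - [0,0,0]
    - [0,0,0]
    - [0,0,0]
    - [0,0,0]
    - [0,0,0]
  turn: [-0.14,-0.28,-0.42,-0.56,-0.64,-0.67,-0.67]

```text
t: 15.65
eef_pos: [0.5205, 0.1632, 0.2039]
tcp_rot: [-2.133, 2.305, -0.001]
ft_force: [-0.1, 0.3, -2.1]
gripper_width: 0.13
grasp_force: 49.1
```

Run:
```python
from h import *
im,d=bot.grab_frame("top"); c=cal("top"); P=cloud(c,d); X,Y,Z=P[...,0],P[...,1],P[...,2]
hsv=cv2.cvtColor(im,cv2.COLOR_RGB2HSV); S,V=hsv[...,1],hsv[...,2]
m=(X>.36)&(X<.70)&(Y>.2)&(Y<.38)&(Z>.006)&(Z<.03)&(S<40)&(V>190)
for ce,a,l in blobs(m,100): print("dish",a,[np.round(q,4) for q in cv2.minAreaRect((P[l][:,:2]*1000).astype(np.float32))])
cv2.imwrite("pics/top3.png",cv2.resize(im[100:260,150:420,::-1],None,fx=2.8,fy=2.8))
goto([.557,.279,.12],1.494-np.pi)
```

```text
dish 1143 [array([551.752 , 281.4489]), array([103.1927, 232.9349]), np.float64(85.9294)]
now [0.5204 0.1633 0.2038] yaw -1.649 slide [-0.1183, -0.0273, 0.0838] turn -0.001 q7 2.07 tilt 0.001
```

View pics/top3.png

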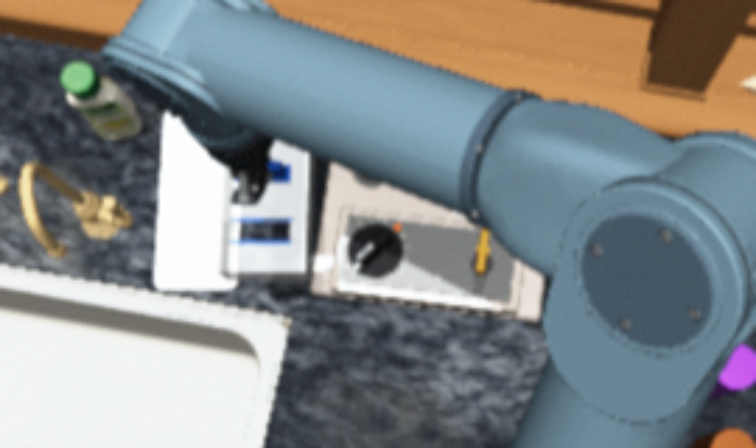

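The top view shows the dish at crop (195,210), shifted left and up as measured, with the guard beside it. I'll set it down.

Call:
send_rows:
  gripper: [0,0,0,0,0,0,0,0,0,0]
  slide:
    - [-0.02,-0.005,0]
    - [-0.045,-0.01,0]
    - [-0.07,-0.016,0]
    - [-0.095,-0.022,0]
    - [-0.115,-0.027,0]
    - [-0.119,-0.027,0]
    - [-0.119,-0.027,0.03]
    - [-0.119,-0.027,0.06]
    - [-0.119,-0.027,0.08]
    - [-0.119,-0.027,0.08]
  turn: [0,0,0,0,0,0,0,0,0,0]

```text
t: 16.7
eef_pos: [0.5547, 0.2779, 0.1205]
tcp_rot: [2.131, -2.301, -0.0]
ft_force: [-0.4, -0.5, -2.4]
gripper_width: 0.127
grasp_force: 49.0
```

Run:
```python
from h import *
c=cal("wrist"); im,d=bot.grab_frame("wrist"); cv2.imwrite("pics/w4.png",im[:,:,::-1])
goto([.556,.280,.072],1.494-np.pi)
```

```text
now [0.5555 0.2792 0.1225] yaw -1.647 slide [-0.001, -0.0005, 0.0505] turn 0.0 q7 1.91 tilt 0.002
```

View pics/w4.png

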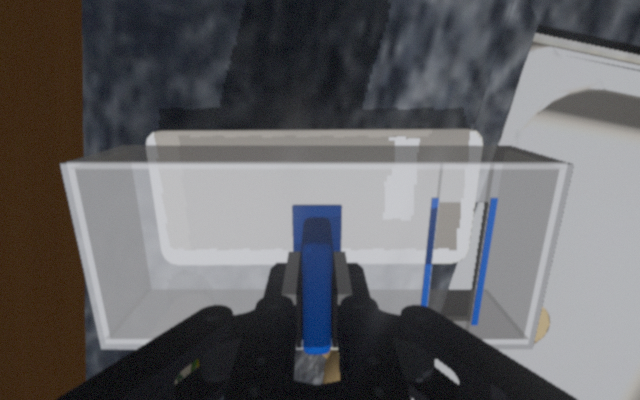

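The dish (150–480, 130–262) is centred left to right under the guard. I'll lower it.

Call:
send_rows:
  gripper: [0,0,0,0,0,0,0,0]
  slide:
    - [-0.001,0,0.015]
    - [-0.001,0,0.028]
    - [-0.001,0,0.036]
    - [-0.001,0,0.041]
    - [-0.001,0,0.045]
    - [-0.001,0,0.048]
    - [-0.001,0,0.05]
    - [-0.001,0,0.05]
  turn: [0,0,0,0,0,0,0,0]

```text
t: 17.55
eef_pos: [0.556, 0.2811, 0.0732]
tcp_rot: [2.136, -2.304, -0.0]
ft_force: [0.4, 0.2, -1.4]
gripper_width: 0.126
grasp_force: 49.2
```

Call:
send_rows:
  gripper: [0,0,0]
  slide:
    - [0,0,0.0015]
    - [0,0,0.0025]
    - [0,0,0.0025]
  turn: [0,0,0]

```text
t: 17.85
eef_pos: [0.5561, 0.2812, 0.071]
tcp_rot: [-2.136, 2.304, -0.0]
ft_force: [-0.9, -0.5, -0.3]
gripper_width: 0.129
grasp_force: 49.4
```

Call:
send_rows:
  gripper: [0.4,0.4,0.4,0.4,0.4,0.4,0.4,0.4,0.4,0.4]
  slide:
    - [0,0,0]
    - [0,0,0]
    - [0,0,0]
    - [0,0,-0.02]
    - [0,0,-0.05]
    - [0,0,-0.09]
    - [0,0,-0.13]
    - [0.03,0,-0.18]
    - [0.08,0,-0.2]
    - [0.1,0,-0.2]
  turn: [0,0,0,0,0,0,0,0,0,0]

```text
t: 18.85
eef_pos: [0.5495, 0.1806, 0.2753]
tcp_rot: [-2.133, 2.301, -0.005]
ft_force: [0.5, 0.0, -0.6]
gripper_width: 0.404
grasp_force: 0.0
```

Run:
```python
from h import *
c=cal("wrist"); im,d=bot.grab_frame("wrist"); cv2.imwrite("pics/w5.png",im[:,:,::-1]); P=cloud(c,d); np.savez("w5.npz",im=im,d=d)
s=bot.read_state(); print(s["joint_pos"].__repr__())
goto([.4,-.2,.3],.5)
```

```text
array([ 0.41623909,  0.66211551, -1.20226612,  1.6470731 ,  0.64601049,
        1.28693849,  2.15291491])
now [0.5501 0.1749 0.2739] yaw -1.652 slide [0.386, 0.119, -0.0251] turn -2.152 q7 2.15 tilt 0.005
```

View pics/w5.png

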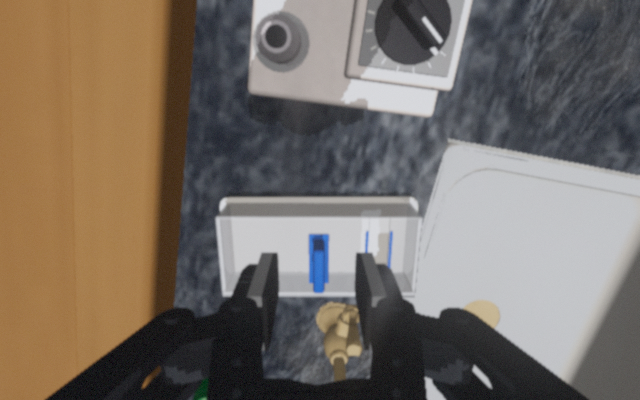

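The guard rests on the dish at (318,245), and the tap and bottle are untouched. Next is the green tumbler; I'll unwind the wrist on the way.

Call:
send_rows:
  gripper: [1,1,1,1,1,1,1,1,1,1]
  slide:
    - [0.03,0.009,-0.02]
    - [0.07,0.02,-0.03]
    - [0.11,0.035,-0.03]
    - [0.15,0.047,-0.03]
    - [0.19,0.06,-0.03]
    - [0.23,0.072,-0.03]
    - [0.27,0.084,-0.03]
    - [0.31,0.096,-0.03]
    - [0.35,0.108,-0.03]
    - [0.386,0.119,-0.03]
  turn: [0.14,0.28,0.42,0.56,0.7,0.84,0.98,1.12,1.26,1.4]

```text
t: 19.9
eef_pos: [0.3999, -0.1957, 0.3018]
tcp_rot: [-0.141, 3.138, -0.003]
ft_force: [0.7, -0.2, 0.8]
gripper_width: 1.0
grasp_force: 0.0
```

Call:
send_rows:
  gripper: [1,1,1,1,1,1,1,1,1,1]
  slide:
    - [0,0,0]
    - [0,0,0]
    - [0,0,0]
    - [0,0,0]
    - [0,0,0]
    - [0,0,0]
    - [0,0,0]
    - [0,0,0]
    - [0,0,0]
    - [0,0,0]
  turn: [0.14,0.28,0.42,0.56,0.7,0.84,0.98,1.12,1.26,1.4]

```text
t: 20.9
eef_pos: [0.401, -0.1935, 0.3017]
tcp_rot: [1.912, 2.492, -0.0]
ft_force: [-0.6, 0.4, 0.1]
gripper_width: 1.002
grasp_force: 0.0
```

Call:
send_rows:
  gripper: [1,1,1,1,1,1,1,1,1,1]
  slide:
    - [0,0,0]
    - [0,0,0]
    - [0,0,0]
    - [0,0,0]
    - [0,0,0]
    - [0,0,0]
    - [0,0,0]
    - [0,0,0]
    - [0,0,0]
    - [0,0,0]
  turn: [0.14,0.28,0.42,0.56,0.7,0.84,0.98,1.12,1.26,1.4]

```text
t: 21.9
eef_pos: [0.4011, -0.1935, 0.3017]
tcp_rot: [3.068, 0.675, 0.001]
ft_force: [0.7, 0.4, -0.3]
gripper_width: 0.997
grasp_force: 0.0
```

```bash
cat >> h.py <<'E'
def tops():
    "red and green tops from top and wrist cameras"
    for n in("top","wrist"):
        c=cal(n); im,d=bot.grab_frame(n); P=cloud(c,d); hsv=cv2.cvtColor(im,cv2.COLOR_RGB2HSV)
        H,S,V=[hsv[...,i].astype(int) for i in range(3)]
        for k,m in dict(red=((H<6)|(H>174))&(S>150)&(V>90),green=(abs(H-68)<14)&(S>120)&(V>80)).items():
            for ce,a,l in blobs(m&(P[...,2]>.08)&(P[...,2]<.2)&(P[...,1]<.2),40):
                zz=np.median(P[l][:,2]); e=plane(c,cv2.minEnclosingCircle(np.argwhere(l)[:,::-1].astype(np.float32))[0],zz)[0]
                print(n,k,a,e.round(4))
    return im
E
python3 - <<'E'
from h import *
im=tops(); cv2.imwrite("pics/w6.png",im[:,:,::-1])
im,d=bot.grab_frame("top"); c=cal("top"); P=cloud(c,d); X,Y,Z=P[...,0],P[...,1],P[...,2]
hsv=cv2.cvtColor(im,cv2.COLOR_RGB2HSV); H,S,V=[hsv[...,i].astype(int) for i in range(3)]
for n,m in dict(dish=(Z>.006)&(Z<.09)&(S<70)&(V>120),guardtop=(Z>.05)&(Z<.08),handle=(abs(H-110)<10)&(S>150)&(Z>.075)).items():
    m=m&(X>.36)&(X<.685)&(Y>.18)&(Y<.345)
    for ce,a,l in blobs(m,20): print(n,a,[np.round(q,4) for q in cv2.minAreaRect((P[l][:,:2]*1000).astype(np.float32))],np.median(Z[l]).round(4))
goto([.353,-.257,.25],.36)
E
```

```text
top red 118 [ 0.404  -0.3938  0.1139]
wrist red 60 [ 0.4114 -0.3742  0.1112]
wrist red 1544 [ 0.4053 -0.3937  0.1156]
wrist green 1610 [ 0.3528 -0.2551  0.1156]
dish 2013 [array([552.5574, 287.6202]), array([121.0507, 236.1445]), np.float64(87.0262)] 0.0617
guardtop 1595 [array([553.7496, 282.5236]), array([ 98.3362, 219.0928]), np.float64(85.9517)] 0.0628
handle 63 [array([552.9616, 280.6058]), array([47.3438, 10.1708]), np.float64(86.2323)] 0.0925
now [ 0.401  -0.1937  0.3015] yaw 0.441 slide [-0.0705, 0.0366, 0.0515] turn 0.081 q7 -0.88 tilt 0.001
```

Call:
send_rows:
  gripper: [1,1,1,1,1,1,1,1,1,1]
  slide:
    - [-0.035,0.018,0]
    - [-0.07,0.035,0.02]
    - [-0.07,0.035,0.06]
    - [-0.07,0.035,0.1]
    - [-0.07,0.035,0.14]
    - [-0.07,0.035,0.175]
    - [-0.07,0.035,0.2]
    - [-0.07,0.035,0.22]
    - [-0.07,0.035,0.23]
    - [-0.07,0.035,0.23]
  turn: [0,0,0,0,0,0,0,0,0,0]

```text
t: 23.05
eef_pos: [0.3518, -0.2553, 0.0703]
tcp_rot: [-3.065, -0.684, 0.001]
ft_force: [-0.1, 0.4, 0.4]
gripper_width: 1.003
grasp_force: 0.0
```

Call:
send_rows:
  gripper: [0.5,0.5,0.5,0.5,0.5]
  slide:
    - [0,0,0]
    - [0,0,0]
    - [0,0,0]
    - [0,0,0]
    - [0,0,0]
  turn: [0,0,0,0,0]
  newtons: 30

```text
t: 23.55
eef_pos: [0.3528, -0.2562, 0.0719]
tcp_rot: [3.065, 0.681, 0.002]
ft_force: [-0.9, 1.2, 6.1]
gripper_width: 0.609
grasp_force: 30.1
```

Run:
```python
from h import *
goto([.353,-.2553,.071],.441)
```

```text
now [ 0.3528 -0.2562  0.0719] yaw 0.437 slide [0.0006, -0.0007, 0.0009] turn -0.004 q7 -0.99 tilt 0.002
```

Call:
send_rows:
  gripper: [0.5,0.5,0.5,0.5,0.5,0.5]
  slide:
    - [0,0,-0.01]
    - [0,0,-0.04]
    - [0,0,-0.08]
    - [0,0,-0.12]
    - [0,0,-0.145]
    - [0,0,-0.145]
  turn: [0,0,0,0,0,0]

```text
t: 24.15
eef_pos: [0.354, -0.2572, 0.2198]
tcp_rot: [3.061, 0.679, 0.007]
ft_force: [-0.4, -1.8, -1.3]
gripper_width: 0.61
grasp_force: 32.1
```

Run:
```python
from h import *
goto([.558,-.0322,.215],-.204)
```

```text
now [ 0.354  -0.2572  0.2198] yaw 0.437 slide [0.28, -0.1176, 0.0048] turn 0.641 q7 -0.78 tilt 0.008
```

Call:
send_rows:
  gripper: [0.5,0.5,0.5,0.5,0.5,0.5,0.5,0.5,0.5,0.5]
  slide:
    - [0.02,-0.008,0]
    - [0.055,-0.023,0]
    - [0.09,-0.038,0]
    - [0.13,-0.055,0]
    - [0.17,-0.071,0]
    - [0.21,-0.088,0]
    - [0.25,-0.105,0]
    - [0.27,-0.113,0]
    - [0.28,-0.1176,0]
    - [0.28,-0.1176,0]
  turn: [0.07,0.14,0.21,0.28,0.35,0.42,0.5,0.57,0.641,0.641]

```text
t: 25.15
eef_pos: [0.5561, -0.0287, 0.2151]
tcp_rot: [-3.125, 0.316, 0.001]
ft_force: [-0.2, 0.6, -0.5]
gripper_width: 0.611
grasp_force: 32.1
```

Run:
```python
from h import *
c=cal("wrist"); im,d=bot.grab_frame("wrist"); cv2.imwrite("pics/w7.png",im[:,:,::-1]); np.savez("w7.npz",im=im,d=d)
P=cloud(c,d); X,Y,Z=P[...,0],P[...,1],P[...,2]
m=(Z>.057)&(Z<.072)&(X>.5)&(X<.62)
for ce,a,l in blobs(m,60): print(ce.round(),a,P[l].mean(0).round(4),[np.round(q,1) for q in cv2.minAreaRect((P[l][:,:2]*1000).astype(np.float32))])
goto([.558,-.0322,.092],-.204)
```

```text
[320. 168.] 904 [ 0.5685 -0.0341  0.0637] [array([567.2, -34.1]), array([39.1, 25.4]), np.float64(72.7)]
[423. 175.] 1485 [ 0.5451 -0.1184  0.0644] [array([ 542.9, -120.1]), array([38.3, 37.5]), np.float64(46.3)]
[216. 175.] 1473 [0.5803 0.0537 0.0643] [array([578.9,  55.6]), array([38.2, 37.6]), np.float64(28.0)]
[ 20. 248.] 4507 [0.5489 0.2483 0.0636] [array([561.3, 257.7]), array([ 53.2, 122.6]), np.float64(83.9)]
[222. 254.] 839 [0.5062 0.0704 0.0605] [array([508.1,  65.5]), array([63.8, 16.2]), np.float64(89.9)]
now [ 0.5554 -0.0303  0.2151] yaw -0.201 slide [0.0031, 0.0013, 0.1231] turn 0.003 q7 -2.03 tilt 0.002
```

View pics/w7.png

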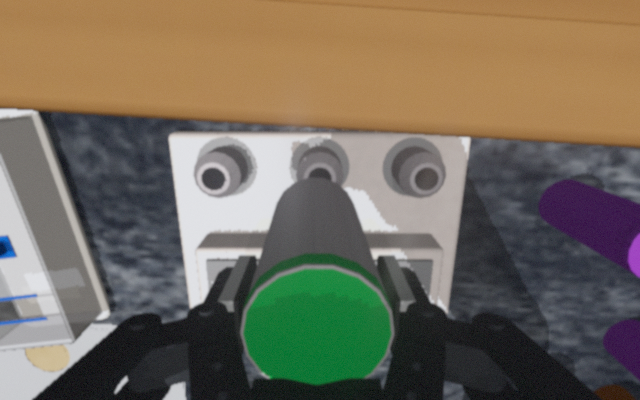

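The green tumbler hangs straight at (318,320), and nozzle1 at (320,170) is in line with it. I'll push it on.

Call:
send_rows:
  gripper: [0.5,0.5,0.5,0.5,0.5,0.5,0.5,0.5,0.5,0.5]
  slide:
    - [0.0038,0.0012,0.01]
    - [0.0038,0.0012,0.03]
    - [0.0038,0.0012,0.05]
    - [0.0038,0.0012,0.065]
    - [0.0038,0.0012,0.075]
    - [0.0038,0.0012,0.085]
    - [0.0038,0.0012,0.095]
    - [0.0038,0.0012,0.103]
    - [0.0038,0.0012,0.111]
    - [0.0038,0.0012,0.117]
  turn: [0,0,0,0,0,0,0,0,0,0]

```text
t: 26.2
eef_pos: [0.5595, -0.0328, 0.0982]
tcp_rot: [3.125, -0.32, -0.0]
ft_force: [0.1, 0.8, -0.3]
gripper_width: 0.609
grasp_force: 32.1
```

Call:
send_rows:
  gripper: [0.5,0.5,0.5,0.5]
  slide:
    - [0,0,0.004]
    - [0,0,0.007]
    - [0,0,0.008]
    - [0,0,0.008]
  turn: [0,0,0,0]

```text
t: 26.6
eef_pos: [0.5601, -0.0325, 0.092]
tcp_rot: [3.125, -0.32, 0.002]
ft_force: [-2.6, 1.7, 7.5]
gripper_width: 0.607
grasp_force: 32.3
```

The green tumbler is home (z 0.092, 7 N push). I'll release and go to the red one.

Call:
send_rows:
  gripper: [0.8,0.8,0.8,0.8,0.8,0.8,0.8,0.8,0.8]
  slide:
    - [0,0,0]
    - [0,0,0]
    - [0,0,0]
    - [0,0,-0.02]
    - [0,0,-0.06]
    - [0,0,-0.1]
    - [0,0,-0.14]
    - [0,0,-0.17]
    - [0,0,-0.17]
  turn: [0,0,0,0,0,0,0,0,0]

```text
t: 27.5
eef_pos: [0.5622, -0.0325, 0.2653]
tcp_rot: [-3.125, 0.32, -0.013]
ft_force: [0.3, -0.8, -0.4]
gripper_width: 0.802
grasp_force: 0.0
```

Run:
```python
from h import *
goto([.405,-.3937,.26],-.2)
```

```text
now [ 0.5622 -0.0325  0.2653] yaw -0.204 slide [-0.0807, 0.3856, 0.0043] turn -0.004 q7 -2.0 tilt 0.008
```

Call:
send_rows:
  gripper: [1,1,1,1,1,1,1,1,1,1]
  slide:
    - [-0.008,0.03,0]
    - [-0.018,0.075,0]
    - [-0.027,0.12,0]
    - [-0.036,0.165,0]
    - [-0.045,0.21,0]
    - [-0.054,0.255,0]
    - [-0.064,0.3,0]
    - [-0.073,0.345,0]
    - [-0.081,0.386,0]
    - [-0.081,0.386,0]
  turn: [0,0,0,0,0,0,0,0,0,0]

```text
t: 28.5
eef_pos: [0.3972, -0.4008, 0.2595]
tcp_rot: [3.121, -0.336, -0.004]
ft_force: [0.4, -0.3, -0.8]
gripper_width: 0.997
grasp_force: 0.0
```

Run:
```python
from h import *
im=tops(); cv2.imwrite("pics/w8.png",im[:,:,::-1])
goto([.405,-.3937,.071],-.2)
```

```text
top red 170 [ 0.4042 -0.3918  0.1138]
top green 167 [ 0.5587 -0.0307  0.1336]
wrist red 2486 [ 0.4064 -0.3934  0.1155]
now [ 0.401  -0.3948  0.2598] yaw -0.207 slide [0.0039, -0.0017, 0.1888] turn -0.007 q7 -1.23 tilt 0.001
```

Call:
send_rows:
  gripper: [1,1,1,1,1,1,1,1,1]
  slide:
    - [0.004,-0.002,0.02]
    - [0.004,-0.002,0.06]
    - [0.004,-0.002,0.1]
    - [0.004,-0.002,0.13]
    - [0.004,-0.002,0.155]
    - [0.004,-0.002,0.175]
    - [0.004,-0.002,0.188]
    - [0.004,-0.002,0.188]
    - [0.004,-0.002,0.188]
  turn: [0,0,0,0,0,0,0,0,0]

```text
t: 29.5
eef_pos: [0.407, -0.3928, 0.0733]
tcp_rot: [-3.125, 0.319, -0.001]
ft_force: [-0.4, 0.1, 0.9]
gripper_width: 0.998
grasp_force: 0.0
```

Call:
send_rows:
  gripper: [0.5,0.5,0.5,0.5,0.5]
  slide:
    - [0,0,0]
    - [0,0,0]
    - [0,0,0]
    - [0,0,0]
    - [0,0,0]
  turn: [0,0,0,0,0]
  newtons: 30

```text
t: 30.0
eef_pos: [0.4068, -0.3936, 0.0739]
tcp_rot: [3.124, -0.321, 0.002]
ft_force: [0.1, 0.4, 6.4]
gripper_width: 0.612
grasp_force: 30.9
```

Call:
send_rows:
  gripper: [0.5,0.5,0.5,0.5,0.5,0.5]
  slide:
    - [0,0,-0.01]
    - [0,0,-0.04]
    - [0,0,-0.08]
    - [0,0,-0.12]
    - [0,0,-0.145]
    - [0,0,-0.145]
  turn: [0,0,0,0,0,0]

```text
t: 30.6
eef_pos: [0.4082, -0.3948, 0.2224]
tcp_rot: [3.12, -0.32, 0.01]
ft_force: [0.7, -0.0, -0.3]
gripper_width: 0.61
grasp_force: 32.0
```

Run:
```python
from h import *
goto([.5412,-.120,.215],-.204)
```

```text
now [ 0.4082 -0.3948  0.2224] yaw -0.204 slide [0.0744, -0.2961, 0.0067] turn -0.0 q7 -1.26 tilt 0.008
```

Call:
send_rows:
  gripper: [0.5,0.5,0.5,0.5,0.5,0.5,0.5,0.5,0.5,0.5]
  slide:
    - [0.005,-0.02,0]
    - [0.014,-0.055,0]
    - [0.023,-0.09,0]
    - [0.033,-0.13,0]
    - [0.043,-0.17,0]
    - [0.053,-0.21,0]
    - [0.063,-0.25,0]
    - [0.071,-0.28,0]
    - [0.0744,-0.296,0]
    - [0.0744,-0.296,0]
  turn: [0,0,0,0,0,0,0,0,0,0]

```text
t: 31.6
eef_pos: [0.5394, -0.115, 0.2171]
tcp_rot: [-3.124, 0.312, 0.001]
ft_force: [0.4, 0.3, -0.4]
gripper_width: 0.604
grasp_force: 31.9
```

Call:
send_rows:
  gripper: [0.5]
  slide:
    - [0,0,0]
  turn: [0]

```text
t: 31.7
eef_pos: [0.5382, -0.1191, 0.217]
tcp_rot: [3.125, -0.32, -0.003]
ft_force: [0.3, -1.0, -0.9]
gripper_width: 0.611
grasp_force: 31.9
```

Run:
```python
from h import *
goto([.542,-.1203,.094],-.204)
```

```text
now [ 0.5382 -0.1191  0.217 ] yaw -0.204 slide [0.0041, 0.0003, 0.123] turn -0.0 q7 -1.85 tilt 0.002
```

Call:
send_rows:
  gripper: [0.5,0.5,0.5,0.5,0.5,0.5,0.5,0.5,0.5,0.5]
  slide:
    - [0.0038,0.0003,0.01]
    - [0.0038,0.0003,0.03]
    - [0.0038,0.0003,0.05]
    - [0.0038,0.0003,0.065]
    - [0.0038,0.0003,0.075]
    - [0.0038,0.0003,0.085]
    - [0.0038,0.0003,0.095]
    - [0.0038,0.0003,0.103]
    - [0.0038,0.0003,0.111]
    - [0.0038,0.0003,0.117]
  turn: [0,0,0,0,0,0,0,0,0,0]

```text
t: 32.7
eef_pos: [0.5428, -0.1195, 0.1002]
tcp_rot: [3.125, -0.32, -0.0]
ft_force: [-1.5, -0.5, -1.4]
gripper_width: 0.613
grasp_force: 31.9
```

Call:
send_rows:
  gripper: [0.5,0.5,0.5,0.5]
  slide:
    - [0,0,0.004]
    - [0,0,0.007]
    - [0,0,0.008]
    - [0,0,0.008]
  turn: [0,0,0,0]

```text
t: 33.1
eef_pos: [0.5432, -0.1195, 0.094]
tcp_rot: [3.125, -0.32, 0.001]
ft_force: [-3.3, -0.2, 9.8]
gripper_width: 0.611
grasp_force: 32.7
```

Red is home as well (10 N push at the seated height). I'll release and move to look at the dial.

Call:
send_rows:
  gripper: [0.8,0.8,0.8,0.8,0.8,0.8,0.8,0.8,0.8]
  slide:
    - [0,0,0]
    - [0,0,0]
    - [0,0,0]
    - [0,0,-0.02]
    - [0,0,-0.06]
    - [0,0,-0.1]
    - [0,0,-0.14]
    - [0,0,-0.17]
    - [0,0,-0.17]
  turn: [0,0,0,0,0,0,0,0,0]

```text
t: 34.0
eef_pos: [0.5455, -0.1197, 0.2673]
tcp_rot: [3.124, -0.32, 0.013]
ft_force: [0.7, -0.5, 0.2]
gripper_width: 0.797
grasp_force: 0.0
```

Run:
```python
from h import *
goto([.39,.05,.26],-.204)
```

```text
now [ 0.5455 -0.1197  0.2673] yaw -0.204 slide [-0.1868, -0.1346, 0.0058] turn -0.0 q7 -1.82 tilt 0.008
```

Call:
send_rows:
  gripper: [0.6,0.6,0.6,0.6,0.6,0.6,0.6,0.6]
  slide:
    - [-0.03,-0.02,0]
    - [-0.065,-0.046,0]
    - [-0.1,-0.072,0]
    - [-0.135,-0.097,0]
    - [-0.17,-0.122,0]
    - [-0.187,-0.135,0]
    - [-0.187,-0.135,0]
    - [-0.187,-0.135,0]
  turn: [0,0,0,0,0,0,0,0]

```text
t: 34.8
eef_pos: [0.3871, 0.0503, 0.2626]
tcp_rot: [3.125, -0.319, 0.0]
ft_force: [0.5, -0.4, 0.3]
gripper_width: 0.602
grasp_force: 0.0
```

Run:
```python
from h import *
im0=tops()
c=cal("wrist"); im,d=bot.grab_frame("wrist"); np.savez("w9.npz",im=im,d=d)
axis=np.array([.455,.0562]); u=proj(c,[.455,.0562,.07])[0]; print(u,[x.round(3).tolist() for x in c[:2]])
P=cloud(c,d); hsv=cv2.cvtColor(im,cv2.COLOR_RGB2HSV); H,S,V=[hsv[...,i].astype(int) for i in range(3)]
near=np.hypot(P[...,0]-.455,P[...,1]-.0562)<.06
for ce,a,l in blobs(near&(abs(H-12)<8)&(S>150)&(V>120),8): print("orange",ce,a,P[l].mean(0).round(4))
for ce,a,l in blobs(near&(S<60)&(V>200)&(np.hypot(P[...,0]-.455,P[...,1]-.0562)<.036),8): print("white",ce,a,P[l].mean(0).round(4))
x,y=np.clip(u.astype(int),90,[549,309]); cv2.imwrite("pics/dial.png",cv2.resize(im[y-90:y+90,x-90:x+90,::-1],None,fx=3.3,fy=3.3,interpolation=2)); print(x-90,y-90)
```

```text
top red 165 [ 0.5413 -0.1176  0.1342]
top green 167 [ 0.5585 -0.0307  0.1342]
[294.57893396 102.93001108] [[[355.359, 0.0, 316.424], [0.0, 355.359, 200.933], [0.0, 0.0, 1.0]], [0.464, 0.034, 0.406]]
white [280.84285714 118.58571429] 70 [0.4457 0.0685 0.0996]
204 12
```

View pics/dial.png

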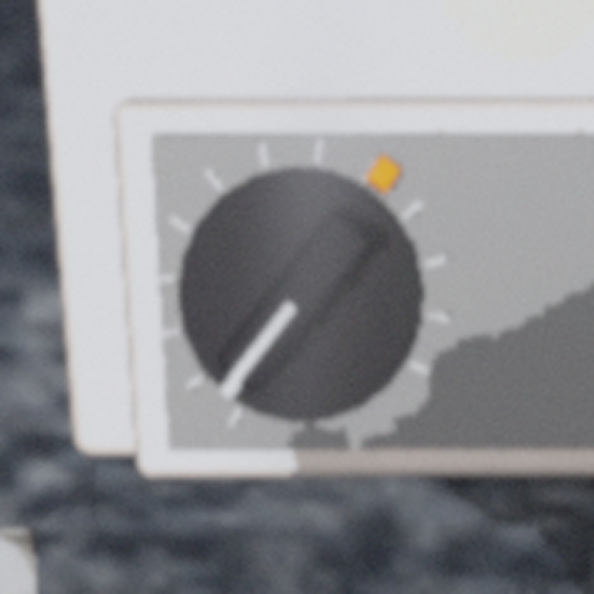

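The crop shows the dial centre at about (302,293), the pointer's outer end at (229,392) and the orange mark at (384,174).

```bash
cat > dial.py <<'E'
from h import *
def dial(im,d,c):
    P=cloud(c,d); hsv=cv2.cvtColor(im,cv2.COLOR_RGB2HSV); H,S,V=[hsv[...,i].astype(int) for i in range(3)]
    r=np.hypot(P[...,0]-.455,P[...,1]-.0562)
    sk=(r<.045)&(V<110)&(S<80)&(P[...,2]<.13)
    l=max(blobs(sk,100),key=lambda b:b[1])[2]; zs=np.percentile(P[l][:,2],20)
    hull=cv2.convexHull(np.argwhere(l)[:,::-1].astype(np.float32))[:,0]; e=cv2.fitEllipse(hull); C=plane(c,e[0],zs)[0]
    o=max(blobs((r<.06)&(abs(H-18)<10)&(S>120)&(V>120),8),key=lambda b:b[1]); O=P[o[2]].mean(0)
    w=(S<70)&(V>150)&(np.hypot(P[...,0]-C[0],P[...,1]-C[1])<.036)&(np.hypot(P[...,0]-C[0],P[...,1]-C[1])>.008)
    w=max(blobs(w,8),key=lambda b:b[1])[2]; pts=np.argwhere(w)[:,::-1]
    Q=P[w]; k=np.hypot(*(Q[:,:2]-C[:2]).T)>.026; T=Q[k].mean(0)
    ang=lambda p:np.arctan2(p[1]-C[1],p[0]-C[0])
    print("zs",zs.round(4),"C",C.round(4),"orange",O.round(4),o[0],ang(O).round(3),"ptr",T.round(4),ang(T).round(3),len(Q), "r",(np.hypot(*(O-C)[:2])).round(4))
    print("clockwise turn needed", ((ang(T)-ang(O))%(2*np.pi)).round(3))
E
python3 - <<'E'
from dial import *
z=np.load("w9.npz"); dial(z["im"],z["d"],cal("wrist"))
goto([.455,.0562,.0807],-.9-0.)
E
```

```text
zs 0.0708 C [0.4565 0.0557 0.0708] orange [0.4821 0.0271 0.0762] [320.          64.33928571] -0.84 ptr [0.4733 0.0481 0.0655] -0.423 334 r 0.0384
clockwise turn needed 0.418
now [0.3877 0.0498 0.2626] yaw -0.206 slide [0.0647, -0.02, 0.1819] turn 0.694 q7 -2.08 tilt 0.0
```

Run:
```python
from h import *
c=cal("wrist"); z=np.load("w9.npz"); P=cloud(c,z["d"])
px=lambda x,y:[204+x/3.3,12+y/3.3]
C=plane(c,px(302,293),.0708)[0]; T=plane(c,px(229,393),.0718)[0]; O=plane(c,px(373,191),.0708)[0]; O2=plane(c,px(384,174),.0755)[0]
b=plane(c,px(350,222),.1)[0]
for n,q in dict(T=T,O=O,O2=O2,bar_far=b).items(): print(n,q.round(4),np.hypot(*(q-C)[:2]).round(4),np.arctan2(q[1]-C[1],q[0]-C[0]).round(3))
print(C, "z at bar",P[int(12+250/3.3),int(204+335/3.3)], "ptr",[P[int(12+y/3.3),int(204+x/3.3)].round(4).tolist() for x,y in((229,390),(250,358),(285,312))])
```

```text
T [0.4345 0.081  0.0718] 0.0342 2.277
O [0.4785 0.0305 0.0708] 0.0328 -0.843
O2 [0.4818 0.0268 0.0755] 0.0377 -0.841
bar_far [0.4714 0.0378 0.1   ] 0.0226 -0.862
[0.45665669 0.05492576 0.0708    ] z at bar [0.46636362 0.04311395 0.09927056] ptr [[0.4355, 0.0811, 0.0719], [0.445, 0.0701, 0.1005], [0.4542, 0.0585, 0.1002]]
```

The pointer is at world angle 2.28 and the mark at -0.84, so the dial needs 3.12 rad clockwise. I'll do it in two grips.

Call:
send_rows:
  gripper: [0.5,0.5,0.5,0.5,0.5,0.5,0.5,0.5,0.5,0.5]
  slide:
    - [0.03,-0.01,0]
    - [0.066,-0.0196,0.03]
    - [0.066,-0.0196,0.06]
    - [0.066,-0.0196,0.08]
    - [0.066,-0.0196,0.08]
    - [0.066,-0.0196,0.08]
    - [0.066,-0.0196,0.08]
    - [0.066,-0.0196,0.08]
    - [0.066,-0.0196,0.08]
    - [0.066,-0.0196,0.08]
  turn: [-0.14,-0.28,-0.42,-0.56,-0.7,-0.84,-0.98,-1.12,-1.26,-1.4]

```text
t: 35.95
eef_pos: [0.4562, 0.0555, 0.1823]
tcp_rot: [-2.593, -1.773, 0.0]
ft_force: [0.7, 0.4, 0.3]
gripper_width: 0.501
grasp_force: 0.0
```

Call:
send_rows:
  gripper: [0.5,0.5,0.5,0.5,0.5,0.5,0.5,0.5,0.5,0.5]
  slide:
    - [0,0,0]
    - [0,0,0]
    - [0,0,0]
    - [0,0,0]
    - [0,0,0]
    - [0,0,0]
    - [0,0,0]
    - [0,0,0]
    - [0,0,0]
    - [0,0,0]
  turn: [-0.14,-0.28,-0.42,-0.56,-0.7,-0.84,-0.98,-1.08,-1.08,-1.08]

```text
t: 36.95
eef_pos: [0.4559, 0.0559, 0.1824]
tcp_rot: [-1.323, -2.848, -0.001]
ft_force: [0.3, -0.4, 0.5]
gripper_width: 0.501
grasp_force: 0.0
```

Run:
```python
from h import *
goto([.4562,.0555,.0755],2.28)
```

```text
now [0.4559 0.0559 0.1824] yaw 2.272 slide [-0.0006, -0.0, 0.1069] turn -0.008 q7 -0.07 tilt 0.001
```

Call:
send_rows:
  gripper: [0.5,0.5,0.5,0.5,0.5,0.5,0.5]
  slide:
    - [0,0,0.03]
    - [0,0,0.06]
    - [0,0,0.08]
    - [0,0,0.095]
    - [0,0,0.107]
    - [0,0,0.107]
    - [0,0,0.107]
  turn: [0,0,0,0,0,0,0]

```text
t: 37.65
eef_pos: [0.4559, 0.0565, 0.0761]
tcp_rot: [1.319, 2.851, 0.0]
ft_force: [0.0, -0.4, 0.0]
gripper_width: 0.499
grasp_force: 0.0
```

Call:
send_rows:
  gripper: [0,0,0,0,0,0]
  slide:
    - [0,0,0]
    - [0,0,0]
    - [0,0,0]
    - [0,0,0]
    - [0,0,0]
    - [0,0,0]
  turn: [0,0,0,0,0,0]
  newtons: 30

```text
t: 38.25
eef_pos: [0.4558, 0.0559, 0.0765]
tcp_rot: [1.319, 2.85, -0.002]
ft_force: [-2.1, -2.6, 5.9]
gripper_width: 0.16
grasp_force: 31.0
```

Call:
send_rows:
  gripper: [0,0,0,0,0,0,0,0,0,0]
  slide:
    - [0,0,0]
    - [0,0,0]
    - [0,0,0]
    - [0,0,0]
    - [0,0,0]
    - [0,0,0]
    - [0,0,0]
    - [0,0,0]
    - [0,0,0]
    - [0,0,0]
  turn: [0.1,0.24,0.38,0.52,0.66,0.8,0.94,1.08,1.22,1.36]

```text
t: 39.25
eef_pos: [0.4556, 0.0558, 0.0765]
tcp_rot: [2.821, 1.38, -0.001]
ft_force: [-1.2, -2.0, 4.7]
gripper_width: 0.161
grasp_force: 30.9
```

Call:
send_rows:
  gripper: [0,0,0,0.4,0.4,0.4,0.4,0.4,0.4,0.4]
  slide:
    - [0,0,0]
    - [0,0,0]
    - [0,0,0]
    - [0,0,0]
    - [0,0,0]
    - [0,0,0]
    - [0,0,-0.02]
    - [0,0,-0.05]
    - [0,0,-0.09]
    - [0,0,-0.09]
  turn: [0.12,0.2,0.2,0.2,0.2,0.2,0.2,0.2,0.2,0.2]

```text
t: 40.25
eef_pos: [0.4587, 0.0574, 0.1698]
tcp_rot: [2.941, 1.101, 0.012]
ft_force: [-0.2, 0.7, 0.3]
gripper_width: 0.399
grasp_force: 0.0
```

Run:
```python
from h import *
c=cal("wrist"); im,d=bot.grab_frame("wrist"); np.savez("w10.npz",im=im,d=d)
P=cloud(c,d); m=(np.hypot(P[...,0]-.456,P[...,1]-.0555)<.04)&(P[...,2]>.09)&(P[...,2]<.11)
print(m.sum(),[np.round(q,1) for q in cv2.minAreaRect((P[m][:,:2]*1000).astype(np.float32))],P[m].mean(0))
goto([.4562,.0555,.0755],.68+np.pi)
```

```text
1617 [array([456.6,  56.5]), array([49.3, 14. ]), np.float64(40.6)] [0.4579291  0.05778519 0.09982067]
now [0.4574 0.0567 0.1678] yaw 0.716 slide [-0.002, -0.0001, 0.0923] turn -3.106 q7 -1.41 tilt 0.005
```

The bar now lies at 0.71 rad. I'll swing half a turn back for the second grip.

Call:
send_rows:
  gripper: [0.4,0.4,0.4,0.4,0.4,0.4,0.4,0.4,0.4,0.4]
  slide:
    - [-0.001,0,0]
    - [-0.001,0,0]
    - [-0.001,0,0]
    - [-0.001,0,0]
    - [-0.001,0,0]
    - [-0.001,0,0]
    - [-0.001,0,0]
    - [-0.001,0,0]
    - [-0.001,0,0]
    - [-0.001,0,0]
  turn: [-0.14,-0.28,-0.42,-0.56,-0.7,-0.84,-0.98,-1.12,-1.26,-1.4]

```text
t: 41.3
eef_pos: [0.4541, 0.0557, 0.1647]
tcp_rot: [-1.532, -2.741, 0.001]
ft_force: [0.5, -0.6, 0.1]
gripper_width: 0.402
grasp_force: 0.0
```

Call:
send_rows:
  gripper: [0.4,0.4,0.4,0.4,0.4,0.4,0.4,0.4,0.4,0.4]
  slide:
    - [0,0,0]
    - [0,0,0]
    - [0,0,0]
    - [0,0,0]
    - [0,0,0]
    - [0,0,0]
    - [0,0,0]
    - [0,0,0]
    - [0,0,0]
    - [0,0,0]
  turn: [-0.14,-0.28,-0.42,-0.56,-0.7,-0.84,-0.98,-1.12,-1.26,-1.4]

```text
t: 42.3
eef_pos: [0.4541, 0.0557, 0.1647]
tcp_rot: [0.594, -3.083, -0.001]
ft_force: [-0.2, -0.0, -0.3]
gripper_width: 0.397
grasp_force: 0.0
```

Call:
send_rows:
  gripper: [0.4,0.4,0.4,0.4,0.4]
  slide:
    - [0,0,0]
    - [0,0,0]
    - [0,0,0]
    - [0,0,0]
    - [0,0,0]
  turn: [-0.14,-0.28,-0.33,-0.33,-0.33]

```text
t: 42.8
eef_pos: [0.4545, 0.0558, 0.1651]
tcp_rot: [1.081, -2.949, -0.001]
ft_force: [0.4, -0.6, -0.2]
gripper_width: 0.395
grasp_force: 0.0
```

Run:
```python
from h import *
goto([.4564,.056,.0755],.709+np.pi)
```

```text
now [0.4545 0.0558 0.1651] yaw -2.439 slide [-0.0017, -0.0012, 0.0896] turn -0.006 q7 1.38 tilt 0.001
```

Call:
send_rows:
  gripper: [0.4,0.4,0.4,0.4,0.4,0.4]
  slide:
    - [-0.0017,-0.001,0.03]
    - [-0.0017,-0.001,0.06]
    - [-0.0017,-0.001,0.075]
    - [-0.0017,-0.001,0.089]
    - [-0.0017,-0.001,0.089]
    - [-0.0017,-0.001,0.089]
  turn: [0,0,0,0,0,0]

```text
t: 43.4
eef_pos: [0.4567, 0.0563, 0.0769]
tcp_rot: [1.083, -2.949, -0.001]
ft_force: [-0.7, 0.1, 0.1]
gripper_width: 0.399
grasp_force: 0.0
```

Call:
send_rows:
  gripper: [0,0,0,0,0,0]
  slide:
    - [0,0,0]
    - [0,0,0]
    - [0,0,0]
    - [0,0,0]
    - [0,0,0]
    - [0,0,0]
  turn: [0,0,0,0,0,0]

```text
t: 44.0
eef_pos: [0.4569, 0.0569, 0.0776]
tcp_rot: [-1.084, 2.948, 0.001]
ft_force: [-3.0, 1.7, 7.2]
gripper_width: 0.154
grasp_force: 31.6
```

Call:
send_rows:
  gripper: [0,0,0,0,0,0,0,0,0,0]
  slide:
    - [0,0,0]
    - [0,0,0]
    - [0,0,0]
    - [0,0,0]
    - [0,0,0]
    - [0,0,0]
    - [0,0,0]
    - [0,0,0]
    - [0,0,0]
    - [0,0,0]
  turn: [0.1,0.24,0.38,0.52,0.66,0.8,0.94,1.08,1.22,1.36]

```text
t: 45.0
eef_pos: [0.4569, 0.0549, 0.0776]
tcp_rot: [1.021, 2.97, -0.004]
ft_force: [-3.2, -2.9, 10.0]
gripper_width: 0.156
grasp_force: 32.1
```

Call:
send_rows:
  gripper: [0,0,0,0]
  slide:
    - [0,0,0]
    - [0,0,0]
    - [0,0,0]
    - [0,0,0]
  turn: [0.1,0.18,0.18,0.18]

```text
t: 45.4
eef_pos: [0.4567, 0.0547, 0.0776]
tcp_rot: [1.276, 2.87, -0.005]
ft_force: [-3.2, -4.0, 10.0]
gripper_width: 0.154
grasp_force: 32.2
```

Run:
```python
from h import *
goto([.4564,.056,.0755],2.30); print(bot.read_state()["moment"])
```

```text
now [0.4567 0.0547 0.0776] yaw 2.305 slide [0.0011, 0.0007, 0.0021] turn 0.005 q7 -0.08 tilt 0.003
[-0.88164897  0.86319251  0.01600954]
```

Yaw is 2.305, on target. I'll release, rise and check.

Call:
send_rows:
  gripper: [0.4,0.4,0.4,0.4,0.4,0.4,0.4,0.4,0.4,0.4]
  slide:
    - [0,0,0]
    - [0,0,0]
    - [0,0,0]
    - [0,0,-0.01]
    - [0,0,-0.03]
    - [0,0,-0.07]
    - [0,0,-0.11]
    - [0,0,-0.15]
    - [0,0,-0.17]
    - [0,0,-0.17]
  turn: [0,0,0,0,0,0,0,0,0,0]

```text
t: 46.4
eef_pos: [0.4586, 0.0568, 0.25]
tcp_rot: [1.273, 2.866, 0.003]
ft_force: [0.1, 0.4, -1.2]
gripper_width: 0.399
grasp_force: 0.0
```

Run:
```python
from h import *
c=cal("wrist"); im,d=bot.grab_frame("wrist"); np.savez("w11.npz",im=im,d=d)
P=cloud(c,d); m=(np.hypot(P[...,0]-.456,P[...,1]-.0555)<.04)&(P[...,2]>.09)&(P[...,2]<.11)
print(m.sum(),[np.round(q,1) for q in cv2.minAreaRect((P[m][:,:2]*1000).astype(np.float32))])
u=proj(c,[.4564,.0555,.075])[0].astype(int); x,y=np.clip(u,70,[569,329]); print(u,x-70,y-70)
cv2.imwrite("pics/dial2.png",cv2.resize(im[y-70:y+70,x-70:x+70,::-1],None,fx=4,fy=4,interpolation=2))
```

```text
919 [array([455.5,  56.7]), array([13.1, 49.6]), np.float64(41.6)]
[312 174] 242 104
```

View pics/dial2.png

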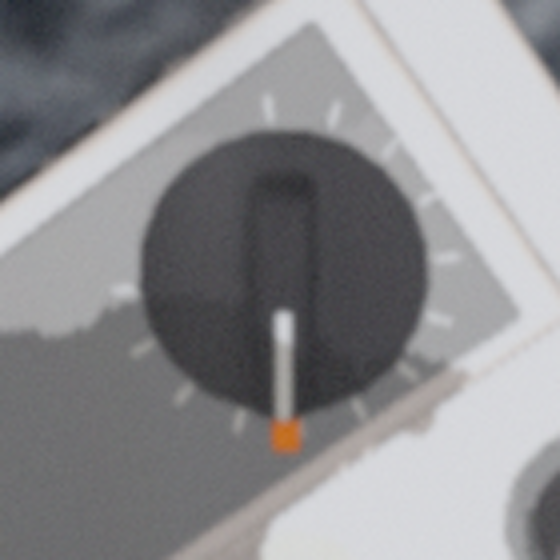

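The pointer's end (285,420) meets the orange mark (287,436) squarely. One last check of the guard, the dish and the tumblers before handing in.

Run:
```python
from h import *
tops(); im,d=bot.grab_frame("top"); P=cloud(cal("top"),d); X,Y,Z=P[...,0],P[...,1],P[...,2]
for n,lo,hi in(("guardtop",.05,.08),("dish+guard",.006,.08)):
    m=(Z>lo)&(Z<hi)&(X>.36)&(X<.685)&(Y>.18)&(Y<.345); l=max(blobs(m,20),key=lambda b:b[1])[2]; print(n,l.sum(),[np.round(q,3) for q in cv2.minAreaRect((P[l][:,:2]*1000).astype(np.float32))],np.median(Z[l]))
cv2.imwrite("pics/final.png",im[:,:,::-1])
```

```text
top red 163 [ 0.5414 -0.1176  0.1344]
wrist red 70 [ 0.5383 -0.0937  0.1313]
wrist green 46 [ 0.543  -0.0155  0.1315]
wrist green 1962 [ 0.5599 -0.0311  0.1356]
guardtop 1598 [array([554.65 , 282.777]), array([ 98.798, 221.328]), np.float64(85.295)] 0.06289653057335509
dish+guard 2106 [array([551.39 , 287.018]), array([121.533, 232.425]), np.float64(87.606)] 0.061790876231883174
```

```bash
python3 -c "
from rig import bot
print(bot.finish_job())"
```

```text
the job is handed in; nothing more can be done
None
```

The job is handed in but no verdict came back; my last measurements show the nut loose, the guard on the dish, both tumblers (red and green; no blue one was there) home on nozzles, and the pointer at the orange mark.

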